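Stack the filled hardware bins for the riveting station and nest the empties

TASK

Clear the bench of parts bins: stack the three filled ones in the wooden carrying tray, D-rings (yellow bin) at the bottom, brass rivets (blue bin) in the middle and snap caps (red bin) on top, each given half a turn against the one below, card end over plain end, so that it rests on the ledges clear of the parts. Nest the two empty bins (grey and orange) one fully down inside the other, the same way round, standing on the bench. Keep the filled bins upright and set them down gently, without dropping them, and leave the glue pot, the thread spool and the wax tin where they stand.

Things in the scene. Friction and masses are not known exactly. Their poses are not given: they have to be found in the camera images.
- rings_bin_mid (a point): Yellow bin of black D-rings, 260 g. Point: bin's centre, 28 above its underside; z up, +x to the end with the white card. All bins alike (mm): open stack-nest bin 130 long (x), 60 wide (y), 56 high, walls 2; pinch across the 60 at mid-length, near the rim. Foot (lowest 24) 120 x 50, chamfered; mouth 126 x 56 inside, so 3 play all round. Card holder slopes out 12 past its end.
- rivets_bin_mid (a point): Blue bin of brass rivets, 340 g, same pattern. Point: bin's centre, 28 above its underside; z up, +x to the end with the white card. Two ledges inside each long wall, 12 x 10, tops 48 above the underside, at x = -44 and +20. With its card end over the lower bin's plain end a bin rests on them, its centre 48 above the lower bin's centre.
- caps_bin_mid (a point): Red bin of silvery snap caps, 300 g, same pattern. Point: bin's centre, 28 above its underside; z up, +x to the end with the white card. Parts are heaped to 35 above the underside of each filled bin: a bin put on it the same way round would sink past the ledges and land on the parts.
- grey_bin_mid (a point): Grey bin, empty, 90 g, same pattern. Point: bin's centre, 28 above its underside; z up, +x to the end with the white card. Set in another empty bin the same way round (card end over card end), its notched foot passes the ledges and it sinks until its shoulder meets the lower rim: its centre is then 32 above the lower bin's centre.
- orange_bin_mid (a point): Orange bin, empty, 90 g, same pattern. Point: bin's centre, 28 above its underside; z up, +x to the end with the white card. 
- carry_tray: Beech carrying tray, fixed, in mm 164 long (x) x 90 wide (y); origin at the centre of its underside, z up. Floor 8 above the bench, inside 152 x 78; side lips reach 23 and end boards 44 above the bench. A bin stands in it lengthways, either way round, flat on the floor (its centre then 36 above the bench).
- glue_pot_mid (a point): Bystander: white glue pot with a teal band, 62 mm in diameter and 56 high; the point is its centre, 28 above the bench.
- spool_mid (a point): Bystander: cream thread spool standing on end, 34 mm in diameter and 36 high; the point is its centre, 18 above the bench.
- wax_tin_mid (a point): Bystander: flat round wax tin with a green lid, 46 mm in diameter and 20 high; the point is its centre, 10 above the bench.

How it is judged:
By the outcome, as a careful person would: the job done as asked, in the order asked, and still so for the second after the job is handed in, with the robot touching nothing.
It also fails if it takes over 125 s, if anything falls off the work surface, if the arm or the gripper's body presses on something with over 40 N, if the wrist force passes 120 N, or if a joint passes its speed limit or range.

ROBOT

A 6-joint arm with a two-finger parallel gripper is mounted at the origin on the work surface. World frame = base frame: x ahead of the robot, y to its left, z up, the work surface at z = 0. Lengths are in m, angles in rad, forces in N, time in s.
With the tool pointing down it reaches from about 0.25 to 0.775 m from the base axis. Payload 4 kg.
Tool frame: the origin (TCP) lies between the finger pads; the fingertips stand 11 mm ahead of it and the grasp point (between the pads) lies 8 mm behind it; z points along the fingers, y is the direction in which the jaws open and shut (so a half turn about z gives the same grasp; the last joint's range is limited). The gripper opens to 94 mm and grips with 3 to 60 N. Pads are 16 mm wide; open, the fingers measure 119 mm over their backs; the gripper's body (75 mm by 177 mm) begins 78 mm behind the grasp point.
Start: joints at [1.121, 0.087, 1.371, -0, 1.684, -0.103], TCP at [0.187, 0.517, 0.217] pointing down, gripper open.
Joint ranges: [-3.1, 3.1], [-0.76, 2.03], [0.27, 2.55], [-1.08, 4.22], [0.17, 2.65], [-2.57, 2.57]. Speed limits (rad/s): [2.79, 2.79, 3.14, 3.14, 3.14, 3.14].

INTERFACE

Orientations are given as [roll, pitch, yaw] about the fixed x, y, z axes, in that order (R = Rz(yaw) Ry(pitch) Rx(roll)).
In Python, from bench import get_obs, cams, ticket gives the robot as it stands. The module is installed in compiled form; this text tells all that it offers.
- The arm moves only by the shell command python3 -m crank 'ROWS'. ROWS is JSON, a list of rows, each an object of numbers: "tx", "ty", "tz": the shift along the tool's x, y, z in cm; "twist": the turn about the tool's z in degrees; "grip": the opening, from 0 (shut) to 1 (fully open). In form: [{"tx": .., "ty": .., "tz": .., "twist": .., "grip": ..}, ...]. A call has 1 to 12 rows; each row shifts and turns the commanded pose from where the row before left it, along the tool's axes as they then stand; what a row does not reach is not made up. A row lasts 1/8 s, in which the tool goes at most 62.5 mm and 10.7 degrees, less where a joint would pass 70% of its speed; a pose out of reach is approached as far as the arm can. A call is refused whole if a number of a shift passes 6.25 or a number of a turn 10.7, either way. A call with a gripper value outside its range is refused whole. The fingers move at their own pace and stop on an object; the grip force is fixed at half the most. Time passes only in rows, so rows that do not move let the fingers close. It gives the time, the measured TCP pose, the force and the opening at its end, in the units of the state.
- get_obs(): the state, without advancing time (a new reading comes with each control period).
- cams.snapshot(name): name is "scene" or "top"; returns a dict with "frame" (420x560x3 uint8, red, green, blue), "intrinsics" (3x3 intrinsics, pixels), "R" (3x3) and "t" (3): a world point X has camera coordinates R X + t. Camera axes: x right, y down, z forward; pixel columns grow to the right and rows downward; lengths in m; the calibration is good to about 2 mm. A picture is of the moment at which its call begins. There is no depth.
- ticket.close_job(): hands the job in, once; it reports no verdict.
Trained networks look in a picture, given as the dict that the camera call returned (one of the last four; its "shot" number tells which), for a name from the list of things; names that differ only in an ending like _2 or _b are one class to them, and where a whole thing is asked for, a point or a joint stands for the part that bears it (a point fixed in the world has none). Each returns a list of dicts, best first, with "conf" (0 to 1); they miss things now and then, are a little off and sometimes report something else, mostly with a low value. They report only what shows in the picture. A call takes as long as a camera call.
- cams.outline_of(picture, query): "region" (420x560 bool, what is visible of it) and "centre" ([column, row] in pixels, amid what is visible of it).
The state is a dict: "time": time; "joint_positions": joint angles; "qvel": joint speeds; "joint_torque": joint torques, N m; "tool_pos": TCP position; "ee_rot": TCP orientation; "wrist_force": force on the tool from outside, world axes, zero at the start; "wrist_torque": the same for the moment, N m; "width": finger opening in m.
Only numpy, scipy, OpenCV 4.12 (cv2) and the standard library are available. Lean on these libraries where they do the work, as an engineer would, in place of code of your own. Each camera call takes 0.05 s, during which the arm holds its last target.

## Working session

There is one attempt and no reset: what is moved stays moved. The work goes in short steps, Python scripts to look and compute and a shell command to move; the robot and the scene stay as the last step left them, time stands still between calls to the robot, and variables do not carry over. Pictures are saved under pics/ and viewed, and the job is handed in when it is done.

```bash
mkdir -p pics; ls
python3 - <<'E'
from bench import get_obs,cams
import cv2
o=get_obs();print(o)
for n in("scene","top"):
    s=cams.snapshot(n);print(n,s["intrinsics"],s["R"],s["t"])
    cv2.imwrite(f"pics/{n}0.png",s["frame"][:,:,::-1])
E
```

```text
pics
{'time': 0.0, 'joint_positions': array([ 1.12090809e+00,  8.79676357e-02,  1.37222978e+00,  7.80498222e-06,
        1.68356075e+00, -1.03106228e-01]), 'qvel': array([-0.00154794, -0.00112591,  0.00043982, -0.00087855,  0.00044834,
        0.00022567]), 'joint_torque': array([ 8.64586109e-04, -3.40193868e+01, -3.02423179e+01,  7.19382777e-02,
        3.33779049e-02, -1.70934672e-04]), 'tool_pos': array([0.18671454, 0.51680023, 0.21530964]), 'ee_rot': array([-3.13943944e+00, -2.30598735e-04,  2.79481127e+00]), 'wrist_force': array([-0.26366591,  0.51154617, -0.61650027]), 'wrist_torque': array([ 0.02955608, -0.03141454, -0.05573878]), 'width': 0.0941691335112203}
scene [[445.5059019    0.         274.67999305]
 [  0.         445.5059019  215.72981985]
 [  0.           0.           1.        ]] [[ 0.12899816  0.9915351   0.01475207]
 [ 0.63549861 -0.07123967 -0.76880844]
 [-0.76124962  0.10854979 -0.63930897]] [-0.08764743 -0.32111078  1.3453045 ]
top [[402.8336028    0.         279.71791013]
 [  0.         402.8336028  214.43627726]
 [  0.           0.           1.        ]] [[-0.12472537 -0.99216802  0.00679733]
 [-0.96743678  0.12008993 -0.22281042]
 [ 0.22024908 -0.0343661  -0.9748381 ]] [0.05133662 0.54521814 0.85455332]
```

View pics/scene0.png

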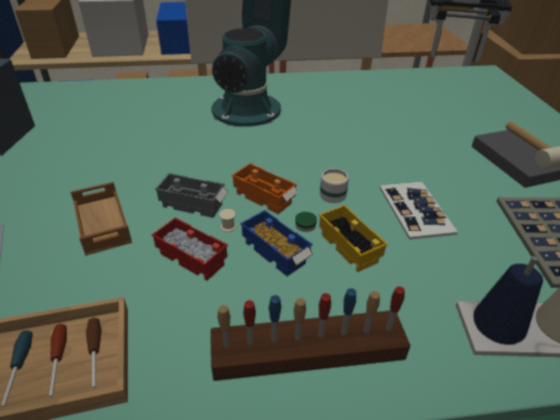

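View pics/top0.png

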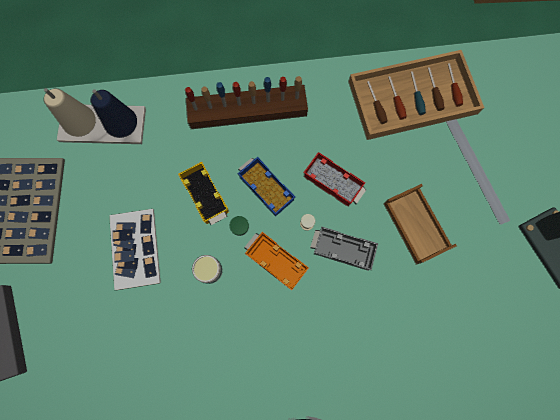

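```bash
cat > h.py <<'E'
import numpy as np,cv2
from bench import get_obs,cams
def proj(s,P):
    P=np.atleast_2d(P);c=P@s["R"].T+s["t"];u=c@s["intrinsics"].T;return u[:,:2]/u[:,2:]
def ray(s,px,z):
    d=np.linalg.inv(s["intrinsics"])@np.array([px[0],px[1],1.]);d=s["R"].T@d;c=-s["R"].T@s["t"]
    return c+d*(z-c[2])/d[2]
def crop(s,name,c0,c1,r0,r1,k):
    cv2.imwrite(name,cv2.resize(s["frame"][r0:r1,c0:c1,::-1],None,fx=k,fy=k,interpolation=cv2.INTER_CUBIC))
E
python3 - <<'E'
from h import *
t=cams.snapshot("top");s=cams.snapshot("scene")
crop(t,"pics/tc.png",170,470,140,300,2.6)
crop(s,"pics/sc.png",60,400,150,280,2.3)
for n in ["rings_bin_mid","rivets_bin_mid","caps_bin_mid","grey_bin_mid","orange_bin_mid","carry_tray","glue_pot_mid","spool_mid","wax_tin_mid"]:
    for q in(t,s):
        for r in cams.outline_of(q,n)[:2]:
            print(n,r["conf"],r["centre"],r["region"].sum())
E
```

```text
rings_bin_mid 0.85 [205.8, 195.5] 1631
rings_bin_mid 0.78 [352.0, 237.9] 2633
rivets_bin_mid 0.59 [265.1, 184.0] 1660
rivets_bin_mid 0.29 [307.9, 223.0] 195
rivets_bin_mid 0.67 [276.8, 241.6] 2599
rivets_bin_mid 0.59 [189.7, 195.2] 2150
caps_bin_mid 0.68 [331.6, 180.1] 1723
caps_bin_mid 0.89 [191.9, 250.6] 2825
grey_bin_mid 0.84 [346.8, 245.3] 1867
grey_bin_mid 0.65 [415.7, 222.7] 2935
grey_bin_mid 0.75 [190.2, 198.0] 2242
orange_bin_mid 0.65 [274.4, 257.7] 1734
orange_bin_mid 0.8 [262.4, 190.5] 1909
carry_tray 0.7 [417.3, 223.6] 2777
carry_tray 0.54 [307.8, 222.9] 191
carry_tray 0.61 [100.6, 219.4] 3125
glue_pot_mid 0.67 [207.2, 268.7] 671
glue_pot_mid 0.68 [334.4, 186.3] 878
glue_pot_mid 0.29 [190.4, 248.8] 2735
spool_mid 0.58 [306.1, 220.7] 206
spool_mid 0.69 [225.5, 218.2] 316
spool_mid 0.3 [277.6, 245.3] 2641
wax_tin_mid 0.72 [236.7, 227.5] 312
wax_tin_mid 0.93 [306.6, 222.5] 372
wax_tin_mid 0.67 [227.5, 220.5] 311
```

View pics/tc.png

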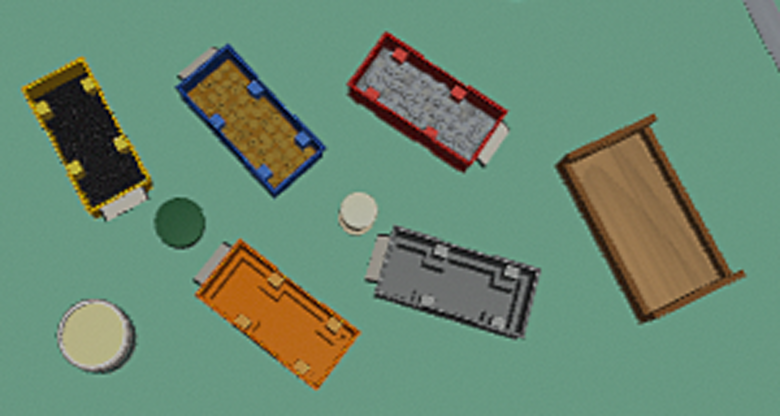

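View pics/sc.png

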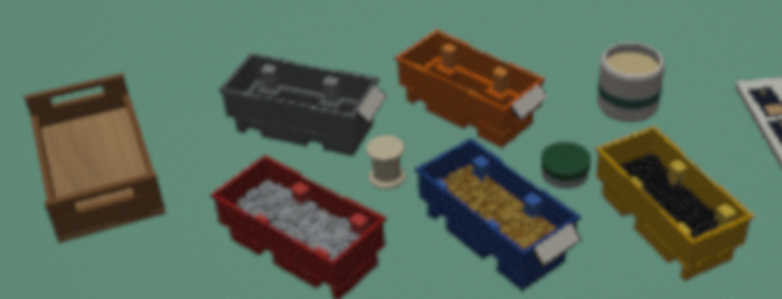

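```bash
cat >> h.py <<'E'
from scipy.optimize import minimize
def box(x0,x1,y0,y1,z0,z1): return np.array([[x,y,z] for x in(x0,x1) for y in(y0,y1) for z in(z0,z1)])/1000.
BIN=[box(-65,65,-30,30,24,56),box(-60,60,-25,25,0,24),
     np.array([[65,-20,52],[65,20,52],[77,-20,32],[77,20,32],[65,20,32],[65,-20,32]])/1000.]
TRAY=[box(-82,82,-45,45,0,23),box(-82,-76,-45,45,0,44),box(76,82,-45,45,0,44)]
def place(P,x,y,yaw,z=0):
    c,s=np.cos(yaw),np.sin(yaw);return P@np.array([[c,s,0],[-s,c,0],[0,0,1]])+[x,y,z]
K=4
def sil(s,parts,p,z=0):
    m=np.zeros((420*K,560*K),np.uint8)
    for P in parts:
        h=cv2.convexHull((proj(s,place(P,*p,z))*K+K/2-.5).astype(np.float32))
        cv2.fillConvexPoly(m,np.round(h).astype(np.int32),1)
    return m>0
def fit(views,parts,p0,z=0):
    R=[(s,np.kron(r,np.ones((K,K),bool))) for s,r in views]
    def f(q):
        e=0
        for s,r in R:
            m=sil(s,parts,(q[0]/100,q[1]/100,q[2]/5),z); e-= (m&r).sum()/(m|r).sum()
        return e/len(R)
    x=np.array([p0[0]*100,p0[1]*100,p0[2]*5])
    for st in(1.,.3):
        r=minimize(f,x,method="Nelder-Mead",options=dict(initial_simplex=np.vstack([x]+[x+st*v for v in np.eye(3)]),maxiter=150,xatol=.01,fatol=1e-5));x=r.x
    return np.array([x[0]/100,x[1]/100,x[2]/5]),-r.fun
def edge(img,s,parts,p,z=0,k=3,col=(255,0,255)):
    for P in parts:
        h=cv2.convexHull((proj(s,place(P,*p,z))*k+k/2-.5).astype(np.float32));cv2.polylines(img,[np.round(h).astype(np.int32)],True,col,1)
def find(s,n,near=None):
    rs=cams.outline_of(s,n)
    return rs[0] if near is None else min(rs,key=lambda r:np.hypot(*(np.array(r["centre"])-near)))
E
cat > fit0.py <<'E'
from h import *
t=cams.snapshot("top");s=cams.snapshot("scene")
k=3
A=cv2.resize(t["frame"][:,:,::-1],None,fx=k,fy=k);B=cv2.resize(s["frame"][:,:,::-1],None,fx=k,fy=k)
for n,pl,cd in [("rings_bin_mid",(186,170),(217,217)),("rivets_bin_mid",(284,205),(246,163)),("caps_bin_mid",(315,165),(360,195)),("grey_bin_mid",(372,255),(314,240)),("orange_bin_mid",(300,280),(250,242)),("carry_tray",(404,190),(434,256))]:
    rt=find(t,n,((pl[0]+cd[0])/2,(pl[1]+cd[1])/2));c=ray(t,np.array(rt["centre"]),.04)
    rs=find(s,n,proj(s,c)[0])
    a=ray(t,pl,.04);b=ray(t,cd,.04);yaw=np.arctan2(*(b-a)[1::-1])
    parts=TRAY if n=="carry_tray" else BIN
    for v,l in (([(t,rt["region"])],"top"),([(s,rs["region"])],"scene"),([(t,rt["region"]),(s,rs["region"])],"both")):
        p,i=fit(v,parts,(c[0],c[1],yaw));print(n,l,np.round(p[:2]*1000,1),np.round(np.degrees(p[2]),1),round(i,3))
    edge(A,t,parts,p);edge(B,s,parts,p)
for n,z in(("glue_pot_mid",.028),("spool_mid",.018),("wax_tin_mid",.01)):
    for q in(t,s): 
        r=find(q,n,{"glue_pot_mid":(207,269),"spool_mid":(307,221),"wax_tin_mid":(238,226)}[n] if q is t else None);print(n,np.round(ray(q,r["centre"],z)*1000,1))
cv2.imwrite("pics/A.png",A[140*k:300*k,170*k:430*k]);cv2.imwrite("pics/B.png",B[150*k:280*k,140*k:400*k])
E
python3 fit0.py
```

```text
rings_bin_mid top [628. 155.] -157.0 0.945
rings_bin_mid scene [623.4 155.4] -158.0 0.954
rings_bin_mid both [625.8 154.9] -157.7 0.936
rivets_bin_mid top [625.    6.9] 35.2 0.928
rivets_bin_mid scene [620.5   7.6] 34.3 0.939
rivets_bin_mid both [622.2   6.6] 34.4 0.926
caps_bin_mid top [ 623.4 -153.6] -131.4 0.95
caps_bin_mid scene [ 620.8 -152.7] -131.3 0.958
caps_bin_mid both [ 622.5 -152.9] -131.2 0.945
grey_bin_mid top [ 455.  -154.8] 65.7 0.957
grey_bin_mid scene [ 451.7 -154.1] 66.1 0.939
grey_bin_mid both [ 454.3 -154.7] 65.5 0.941
orange_bin_mid top [446.3   3.6] 45.1 0.949
orange_bin_mid scene [442.9   4.4] 44.3 0.954
orange_bin_mid both [445.5   3.8] 44.5 0.942
carry_tray top [ 493.5 -340.3] -162.3 0.953
carry_tray scene [ 493.5 -340.6] -162.3 0.975
carry_tray both [ 493.6 -340.4] -162.3 0.965
glue_pot_mid [445.2 162.4  28. ]
glue_pot_mid [453.  165.9  28. ]
spool_mid [529.1 -78.7  18. ]
spool_mid [525.5 -80.3  18. ]
wax_tin_mid [536.3  79.8  10. ]
wax_tin_mid [538.8  85.5  10. ]
```

View pics/A.png

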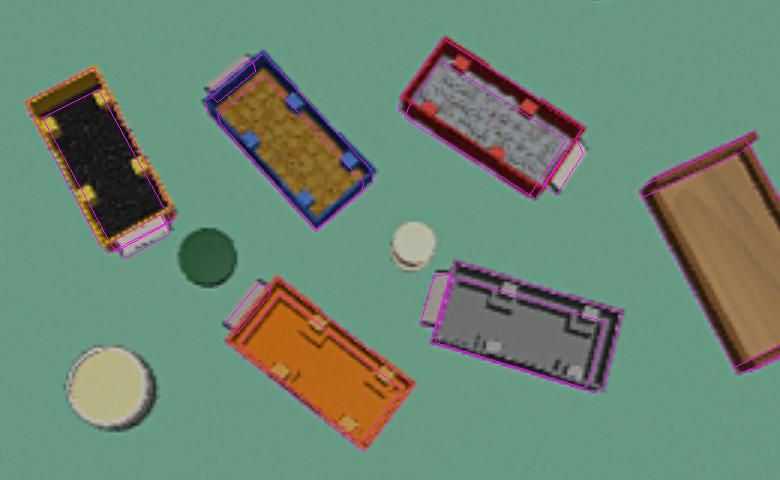

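View pics/B.png

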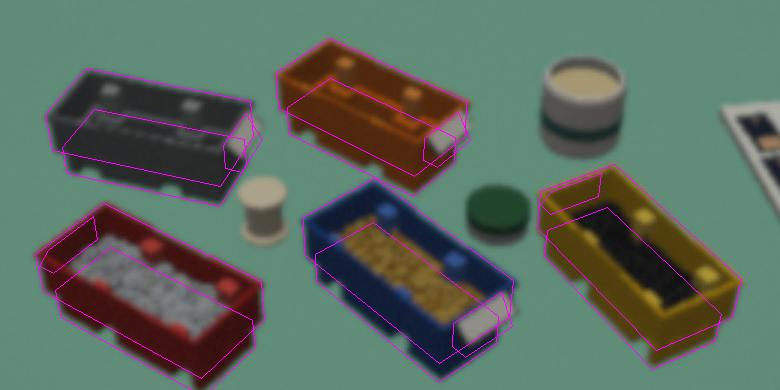

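```bash
python3 - <<'E'
import re
x=open('h.py').read()
x=x.replace("np.array([[65,-20,52],[65,20,52],[77,-20,32],[77,20,32],[65,20,32],[65,-20,32]])/1000.","np.array([[65,-21,52],[65,21,52],[77,-21,50],[77,21,50],[65,21,28],[65,-21,28]])/1000.")
open('h.py','w').write(x)
E
python3 fit0.py
```

```text
rings_bin_mid top [626.1 153.9] -157.5 0.952
rings_bin_mid scene [624.  155.1] -158.4 0.926
rings_bin_mid both [625.2 153.8] -157.8 0.931
rivets_bin_mid top [623.1   5.7] 34.8 0.955
rivets_bin_mid scene [621.5   7.1] 35.0 0.96
rivets_bin_mid both [623.    6.8] 34.9 0.951
caps_bin_mid top [ 623.7 -153.7] -132.0 0.959
caps_bin_mid scene [ 620.3 -153.1] -132.3 0.938
caps_bin_mid both [ 622.9 -153.2] -132.7 0.941
grey_bin_mid top [ 455.4 -154.8] 66.1 0.961
grey_bin_mid scene [ 452.1 -153.8] 64.5 0.95
grey_bin_mid both [ 454.7 -154.6] 65.7 0.944
orange_bin_mid top [445.7   3. ] 44.8 0.954
orange_bin_mid scene [442.6   5.5] 44.8 0.919
orange_bin_mid both [445.9   3.6] 45.1 0.928
carry_tray top [ 493.4 -340.7] -162.5 0.972
carry_tray scene [ 494.3 -340.1] -162.4 0.968
carry_tray both [ 493.5 -340.5] -162.5 0.969
glue_pot_mid [443.2 168.3  28. ]
glue_pot_mid [454.8 161.3  28. ]
spool_mid [529.7 -84.1  18. ]
spool_mid [537.4 -82.7  18. ]
wax_tin_mid [545.9  82.4  10. ]
wax_tin_mid [550.  90.  10.]
```

View pics/A.png

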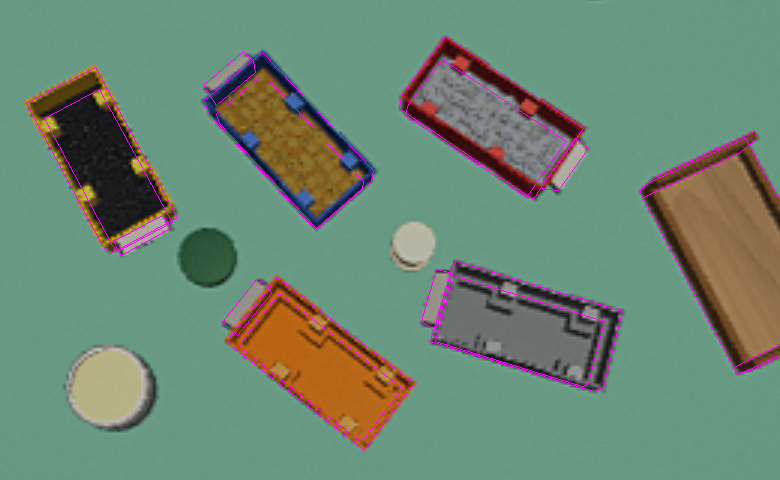

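View pics/B.png

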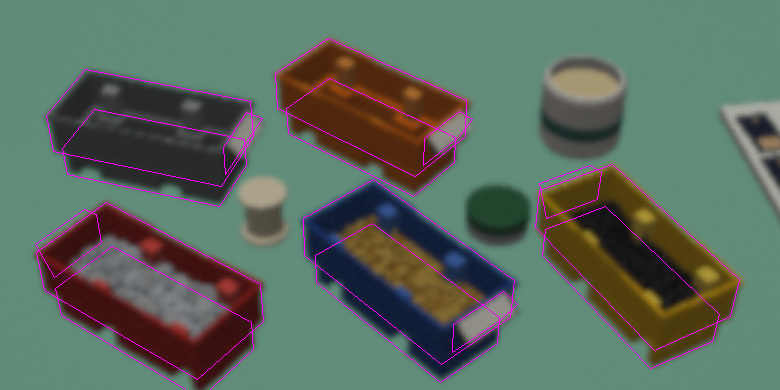

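```bash
cat > go.py <<'E'
import sys,numpy as np
from bench import get_obs
from scipy.spatial.transform import Rotation as Ro
o=get_obs();p=o["tool_pos"]*1000;R=Ro.from_euler("xyz",o["ee_rot"])
yaw=np.degrees(o["ee_rot"][2])
x,y,z,ty=[float(a) for a in sys.argv[1:5]]
tw=(yaw-ty+180)%360-180
Rf=R*Ro.from_euler("z",tw,degrees=True)
d=Rf.inv().apply(np.array([x,y,z])-p)
print("t",round(o["time"],2),"pos",p.round(1),"yaw",round(yaw,2),"q6",round(np.degrees(o["joint_positions"][5])),"W",round(o["width"]*1000,1),"F",o["wrist_force"].round(1))
print("twist",round(tw,2),"then tx,ty,tz cm",(d/10).round(2))
E
python3 go.py 626 154.3 200 22.4
```

```text
t 3.1 pos [187.  517.3 216.5] yaw 160.13 q6 -6 W 94.2 F [ 0.5 -0.6 -0.6]
twist 137.73 then tx,ty,tz cm [26.76 50.29  1.65]
```

```bash
python3 -m crank '[{"twist":5},{"twist":10},{"twist":10.6},{"twist":10.6},{"twist":10.6},{"twist":10.6},{"twist":10.6},{"twist":10.6},{"twist":10.6},{"twist":10.6},{"twist":10.6},{"twist":10.6}]'; python3 -m crank '[{"twist":10.6},{"twist":6.2},{},{"grip":0.85}]'; python3 go.py 626 154.3 200 22.4
```

```text
t 3.1 pos [187.  517.3 216.5] yaw 160.13 q6 -6 W 94.2 F [ 0.5 -0.6 -0.6]
twist 137.73 then tx,ty,tz cm [26.76 50.29  1.65]invalid input at $[0]: expected keys tx, ty, tz, twist, grip
invalid input at $[0]: expected keys tx, ty, tz, twist, grip
```

```bash
python3 -m crank '[{"tx":0,"ty":0,"tz":0,"twist":5,"grip":0.85},{"tx":0,"ty":0,"tz":0,"twist":10,"grip":0.85},{"tx":0,"ty":0,"tz":0,"twist":10.6,"grip":0.85},{"tx":0,"ty":0,"tz":0,"twist":10.6,"grip":0.85},{"tx":0,"ty":0,"tz":0,"twist":10.6,"grip":0.85},{"tx":0,"ty":0,"tz":0,"twist":10.6,"grip":0.85},{"tx":0,"ty":0,"tz":0,"twist":10.6,"grip":0.85},{"tx":0,"ty":0,"tz":0,"twist":10.6,"grip":0.85},{"tx":0,"ty":0,"tz":0,"twist":10.6,"grip":0.85},{"tx":0,"ty":0,"tz":0,"twist":10.6,"grip":0.85},{"tx":0,"ty":0,"tz":0,"twist":10.6,"grip":0.85},{"tx":0,"ty":0,"tz":0,"twist":10.6,"grip":0.85}]'; python3 -m crank '[{"tx":0,"ty":0,"tz":0,"twist":10.6,"grip":0.85},{"tx":0,"ty":0,"tz":0,"twist":6.7,"grip":0.85},{"tx":0,"ty":0,"tz":0,"twist":0,"grip":0.85}]'; python3 go.py 626 154.3 200 22.4
```

```text
time: 4.6
tool_pos: [0.1869, 0.5173, 0.2165]
ee_rot: [-3.142, -0.0, 0.677]
wrist_force: [-0.4, 1.1, 0.2]
width: 0.0803
time: 4.97
tool_pos: [0.1869, 0.5173, 0.2165]
ee_rot: [-3.142, -0.0, 0.382]
wrist_force: [0.7, 0.4, 0.4]
width: 0.0801
t 4.97 pos [186.9 517.3 216.5] yaw 21.91 q6 132 W 80.1 F [0.7 0.4 0.4]
twist -0.49 then tx,ty,tz cm [26.76 50.29  1.65]
```

```bash
python3 -m crank '[{"tx":1,"ty":2,"tz":0,"twist":-0.5,"grip":0.85},{"tx":2.4,"ty":4.5,"tz":0,"twist":0,"grip":0.85},{"tx":2.6,"ty":4.9,"tz":0,"twist":0,"grip":0.85},{"tx":2.6,"ty":4.9,"tz":0,"twist":0,"grip":0.85},{"tx":2.6,"ty":4.9,"tz":0,"twist":0,"grip":0.85},{"tx":2.6,"ty":4.9,"tz":0,"twist":0,"grip":0.85},{"tx":2.6,"ty":4.9,"tz":0,"twist":0,"grip":0.85},{"tx":2.6,"ty":4.9,"tz":0,"twist":0,"grip":0.85},{"tx":2.6,"ty":4.9,"tz":0,"twist":0,"grip":0.85},{"tx":2.6,"ty":4.9,"tz":0,"twist":0,"grip":0.85},{"tx":2,"ty":4,"tz":0,"twist":0,"grip":0.85},{"tx":0,"ty":0,"tz":0,"twist":0,"grip":0.85}]'; python3 go.py 626 154.3 40 22.4
```

```text
time: 6.48
tool_pos: [0.6197, 0.1543, 0.2151]
ee_rot: [3.141, 0.002, 0.387]
wrist_force: [-0.4, 0.6, 0.2]
width: 0.0798
t 6.47 pos [619.7 154.3 215.1] yaw 22.19 q6 77 W 79.8 F [-0.4  0.6  0.2]
twist -0.21 then tx,ty,tz cm [ 0.61  0.24 17.51]
```

```bash
python3 -m crank '[{"tx":0.6,"ty":0.2,"tz":1,"twist":-0.2,"grip":0.85},{"tx":0,"ty":0,"tz":3,"twist":0,"grip":0.85},{"tx":0,"ty":0,"tz":3,"twist":0,"grip":0.85},{"tx":0,"ty":0,"tz":3,"twist":0,"grip":0.85},{"tx":0,"ty":0,"tz":3,"twist":0,"grip":0.85},{"tx":0,"ty":0,"tz":2.5,"twist":0,"grip":0.85},{"tx":0,"ty":0,"tz":1,"twist":0,"grip":0.85},{"tx":0,"ty":0,"tz":1,"twist":0,"grip":0.85},{"tx":0,"ty":0,"tz":0,"twist":0,"grip":0.85}]'; python3 go.py 626 154.3 40 22.4
python3 - <<'E'
from h import *
t=cams.snapshot("top");crop(t,"pics/t1.png",140,340,110,260,3.5)
E
```

```text
time: 7.6
tool_pos: [0.6241, 0.1578, 0.0414]
ee_rot: [-3.141, 0.0, 0.394]
wrist_force: [-0.3, 0.0, 0.1]
width: 0.0798
t 7.6 pos [624.1 157.8  41.4] yaw 22.57 q6 77 W 79.8 F [-0.3  0.   0.1]
twist 0.17 then tx,ty,tz cm [0.05 0.39 0.14]
```

View pics/t1.png

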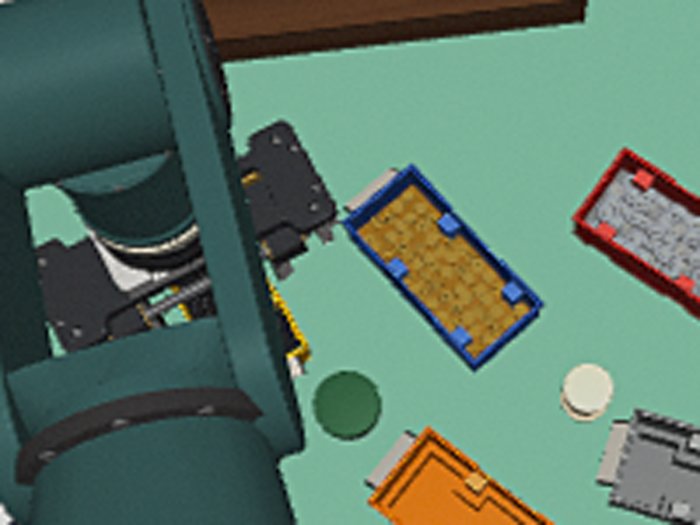

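```bash
python3 -m crank '[{"tx":0,"ty":0.4,"tz":0.1,"twist":0,"grip":0.85},{"tx":0,"ty":0,"tz":0,"twist":0,"grip":0.85}]'; python3 go.py 626 154.3 40 22.4; python3 -m crank '[{"tx":0,"ty":0,"tz":0,"twist":0,"grip":0.5},{"tx":0,"ty":0,"tz":0,"twist":0,"grip":0.5},{"tx":0,"ty":0,"tz":0,"twist":0,"grip":0.5},{"tx":0,"ty":0,"tz":0,"twist":0,"grip":0.5}]';  python3 go.py 626 154.3 40 22.4
```

```text
time: 7.9
tool_pos: [0.6265, 0.1533, 0.0413]
ee_rot: [3.141, -0.001, 0.393]
wrist_force: [-0.5, -0.2, -0.0]
width: 0.0798
t 7.9 pos [626.5 153.3  41.3] yaw 22.5 q6 76 W 79.8 F [-0.5 -0.2 -0. ]
twist 0.1 then tx,ty,tz cm [-0.   -0.11  0.13]
time: 8.4
tool_pos: [0.6259, 0.1537, 0.0406]
ee_rot: [3.142, -0.0, 0.393]
wrist_force: [0.3, 0.3, 0.9]
width: 0.06
t 8.4 pos [625.9 153.7  40.6] yaw 22.53 q6 76 W 60.0 F [0.3 0.3 0.9]
twist 0.13 then tx,ty,tz cm [ 0.03 -0.05  0.06]
```

```bash
python3 -m crank '[{"tx":0,"ty":0,"tz":-0.5,"twist":0,"grip":0.45},{"tx":0,"ty":0,"tz":-1,"twist":0,"grip":0.45},{"tx":0,"ty":0,"tz":-2,"twist":0,"grip":0.45},{"tx":0,"ty":0,"tz":-3,"twist":0,"grip":0.45},{"tx":0,"ty":0,"tz":-3,"twist":0,"grip":0.45},{"tx":0,"ty":0,"tz":-3,"twist":0,"grip":0.45},{"tx":0,"ty":0,"tz":-2,"twist":0,"grip":0.45},{"tx":0,"ty":0,"tz":-1,"twist":2.5,"grip":0.45},{"tx":0,"ty":0,"tz":-0.4,"twist":2.5,"grip":0.45},{"tx":0,"ty":0,"tz":0,"twist":0,"grip":0.45}]'; python3 go.py 497.3 -339.3 120 17.5
python3 - <<'E'
from h import *
t=cams.snapshot("scene");crop(t,"pics/t2.png",200,420,60,260,3)
E
```

```text
time: 9.65
tool_pos: [0.6263, 0.1538, 0.2017]
ee_rot: [3.141, -0.003, 0.306]
wrist_force: [0.6, -0.3, -1.7]
width: 0.0601
t 9.65 pos [626.3 153.8 201.7] yaw 17.56 q6 81 W 60.1 F [ 0.6 -0.3 -1.7]
twist 0.06 then tx,ty,tz cm [-27.16  43.14   8.1 ]
```

View pics/t2.png

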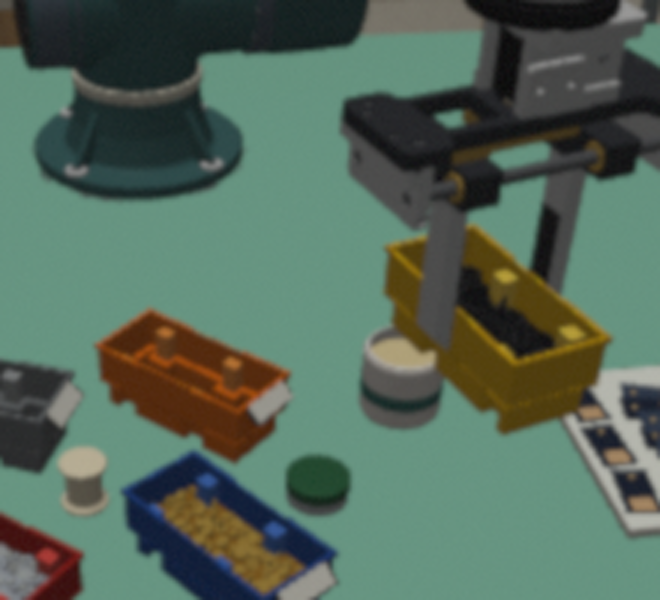

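```bash
python3 -m crank '[{"tx":-1,"ty":1.6,"tz":0,"twist":0,"grip":0.45},{"tx":-2,"ty":3.2,"tz":0,"twist":0,"grip":0.45},{"tx":-2.7,"ty":4.3,"tz":0,"twist":0,"grip":0.45},{"tx":-2.7,"ty":4.3,"tz":0,"twist":0,"grip":0.45},{"tx":-2.7,"ty":4.3,"tz":0,"twist":0,"grip":0.45},{"tx":-2.7,"ty":4.3,"tz":0,"twist":0,"grip":0.45},{"tx":-2.7,"ty":4.3,"tz":0,"twist":0,"grip":0.45},{"tx":-2.7,"ty":4.3,"tz":0,"twist":0,"grip":0.45},{"tx":-2.7,"ty":4.3,"tz":0,"twist":0,"grip":0.45},{"tx":-2.7,"ty":4.3,"tz":0,"twist":0,"grip":0.45},{"tx":-1.6,"ty":2.5,"tz":0,"twist":0,"grip":0.45},{"tx":-1,"ty":1.4,"tz":0,"twist":0,"grip":0.45}]'; python3 -m crank '[{"tx":0,"ty":0,"tz":1,"twist":0,"grip":0.45},{"tx":0,"ty":0,"tz":2,"twist":0,"grip":0.45},{"tx":0,"ty":0,"tz":2,"twist":0,"grip":0.45},{"tx":0,"ty":0,"tz":2,"twist":0,"grip":0.45},{"tx":0,"ty":0,"tz":1,"twist":0,"grip":0.45},{"tx":0,"ty":0,"tz":0,"twist":0,"grip":0.45}]'; python3 go.py 497.3 -339.3 48 17.5
python3 - <<'E'
from h import *
for n in("scene","top"):
    t=cams.snapshot(n);cv2.imwrite(f"pics/t3{n}.png",t["frame"][:,:,::-1])
E
```

```text
time: 11.2
tool_pos: [0.4946, -0.3412, 0.1991]
ee_rot: [-3.141, 0.001, 0.304]
wrist_force: [0.3, -0.1, -2.2]
width: 0.0598
time: 11.95
tool_pos: [0.4961, -0.3379, 0.1183]
ee_rot: [-3.139, 0.001, 0.307]
wrist_force: [0.9, -0.4, -0.9]
width: 0.0596
t 11.95 pos [ 496.1 -337.9  118.3] yaw 17.6 q6 33 W 59.6 F [ 0.9 -0.4 -0.9]
twist 0.1 then tx,ty,tz cm [0.08 0.19 7.03]
```

View pics/t3scene.png

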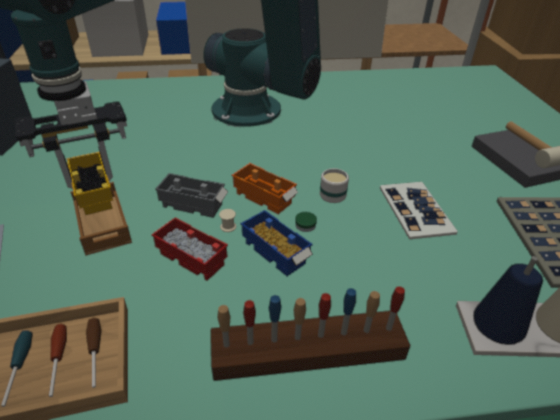

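View pics/t3top.png

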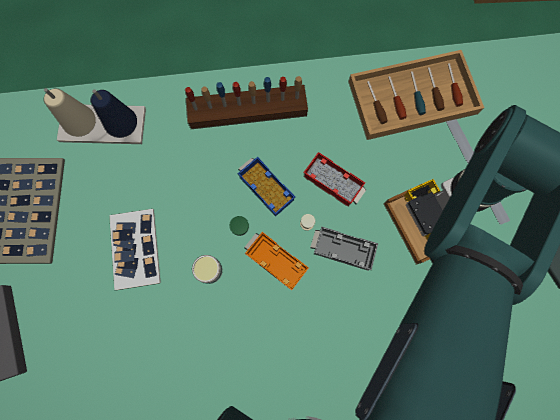

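```bash
cat > ov.py <<'E'
from h import *
import sys
# overlay held bin (args: cam, out, crop c0 c1 r0 r1, k, flip, zoff, extra poses...)
def ov(out,cam,c,k,items):
    s=cams.snapshot(cam);A=cv2.resize(s["frame"][:,:,::-1],None,fx=k,fy=k,interpolation=cv2.INTER_CUBIC)
    for parts,p,z,col in items: edge(A,s,parts,p,z,k,col)
    cv2.imwrite(out,A[c[2]*k:c[3]*k,c[0]*k:c[1]*k])
def held(flip,dz):
    o=get_obs();p=o["tool_pos"];return (BIN,(p[0],p[1],o["ee_rot"][2]+np.pi*flip),p[2]-dz,(255,0,255))
TR=(TRAY,(.4935,-.3405,np.radians(17.5)),0,(255,255,0))
E
python3 - <<'E'
from ov import *
ov("pics/t4.png","scene",(50,150,130,260),5,[held(1,.0406),TR])
E
```

```text
(no output)
```

View pics/t4.png

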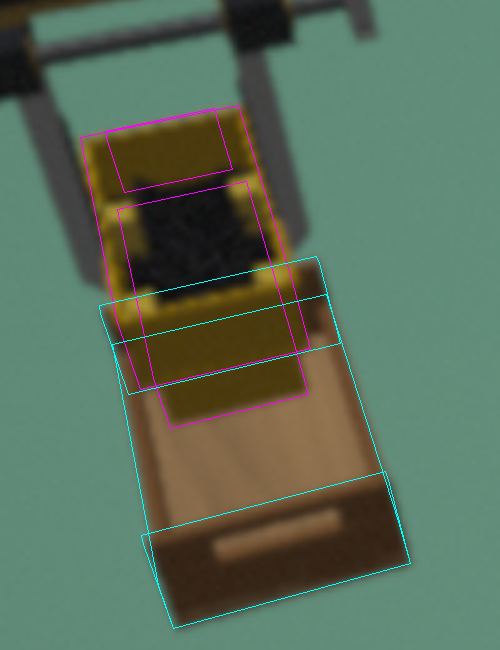

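```bash
python3 -m crank '[{"tx":0.1,"ty":0.1,"tz":1,"twist":0,"grip":0.45},{"tx":0,"ty":0.1,"tz":1.5,"twist":0,"grip":0.45},{"tx":0,"ty":0,"tz":1.5,"twist":0,"grip":0.45},{"tx":0,"ty":0,"tz":1.3,"twist":0,"grip":0.45},{"tx":0,"ty":0,"tz":0.6,"twist":0,"grip":0.45},{"tx":0,"ty":0,"tz":0.3,"twist":0,"grip":0.45},{"tx":0,"ty":0,"tz":0.2,"twist":0,"grip":0.45},{"tx":0,"ty":0,"tz":0,"twist":0,"grip":0.45},{"tx":0,"ty":0,"tz":0,"twist":0,"grip":0.45}]'; python3 go.py 497.3 -339.3 48.6 17.5
```

```text
time: 13.22
tool_pos: [0.4981, -0.341, 0.056]
ee_rot: [3.141, -0.001, 0.306]
wrist_force: [0.4, 0.4, -2.5]
width: 0.0598
t 13.22 pos [ 498.1 -341.    56. ] yaw 17.53 q6 33 W 59.8 F [ 0.4  0.4 -2.5]
twist 0.03 then tx,ty,tz cm [-0.03 -0.19  0.74]
```

```bash
python3 -m crank '[{"tx":0,"ty":-0.1,"tz":0.3,"twist":0,"grip":0.45},{"tx":0,"ty":0,"tz":0.2,"twist":0,"grip":0.45},{"tx":0,"ty":0,"tz":0.1,"twist":0,"grip":0.45},{"tx":0,"ty":0,"tz":0,"twist":0,"grip":0.45}]'; python3 -m crank '[{"tx":0,"ty":0,"tz":0.1,"twist":0,"grip":0.45},{"tx":0,"ty":0,"tz":0,"twist":0,"grip":0.45}]'
```

```text
time: 13.72
tool_pos: [0.4975, -0.3398, 0.0492]
ee_rot: [-3.141, 0.0, 0.306]
wrist_force: [-0.5, -0.7, -2.4]
width: 0.0599
time: 13.98
tool_pos: [0.4977, -0.34, 0.0486]
ee_rot: [3.141, -0.0, 0.306]
wrist_force: [0.9, -0.4, -2.7]
width: 0.0596
```

```bash
python3 -m crank '[{"tx":0,"ty":0,"tz":0.1,"twist":0,"grip":0.45},{"tx":0,"ty":0,"tz":0,"twist":0,"grip":0.45}]'; python3 -m crank '[{"tx":0,"ty":0,"tz":0.1,"twist":0,"grip":0.45},{"tx":0,"ty":0,"tz":0,"twist":0,"grip":0.45}]'
```

```text
time: 14.22
tool_pos: [0.4977, -0.34, 0.0485]
ee_rot: [3.141, -0.0, 0.306]
wrist_force: [-2.4, 1.2, 4.9]
width: 0.0602
time: 14.48
tool_pos: [0.4977, -0.34, 0.0485]
ee_rot: [3.141, -0.001, 0.306]
wrist_force: [-3.1, 2.8, 9.0]
width: 0.0601
```

```bash
python3 -m crank '[{"tx":0,"ty":0,"tz":-0.1,"twist":0,"grip":0.7},{"tx":0,"ty":0,"tz":0,"twist":0,"grip":0.8},{"tx":0,"ty":0,"tz":0,"twist":0,"grip":0.85},{"tx":0,"ty":0,"tz":-2,"twist":0,"grip":0.85},{"tx":0,"ty":0,"tz":-4,"twist":0,"grip":0.85},{"tx":0,"ty":0,"tz":-5,"twist":0,"grip":0.85},{"tx":0,"ty":0,"tz":-4,"twist":0,"grip":0.85},{"tx":0,"ty":0,"tz":0,"twist":0,"grip":0.85}]'; python3 go.py 623 6.3 200 34.9
```

```text
time: 15.48
tool_pos: [0.4993, -0.3413, 0.2021]
ee_rot: [3.134, -0.005, 0.306]
wrist_force: [-0.2, 0.2, -0.3]
width: 0.08
t 15.47 pos [ 499.3 -341.3  202.1] yaw 17.53 q6 33 W 80.0 F [-0.2  0.2 -0.3]
twist -17.37 then tx,ty,tz cm [ 30.03 -21.43   0.1 ]
```

```bash
python3 -m crank '[{"tx":0,"ty":0,"tz":0,"twist":-8.7,"grip":0.85},{"tx":0,"ty":0,"tz":0,"twist":-8.7,"grip":0.85},{"tx":1.5,"ty":-1,"tz":0,"twist":0,"grip":0.85},{"tx":3.5,"ty":-2.5,"tz":0,"twist":0,"grip":0.85},{"tx":4.2,"ty":-3,"tz":0,"twist":0,"grip":0.85},{"tx":4.2,"ty":-3,"tz":0,"twist":0,"grip":0.85},{"tx":4.2,"ty":-3,"tz":0,"twist":0,"grip":0.85},{"tx":4.2,"ty":-3,"tz":0,"twist":0,"grip":0.85},{"tx":4.2,"ty":-3,"tz":0,"twist":0,"grip":0.85},{"tx":3,"ty":-2,"tz":0,"twist":0,"grip":0.85},{"tx":1,"ty":-0.9,"tz":0,"twist":0,"grip":0.85},{"tx":0,"ty":0,"tz":0,"twist":0,"grip":0.85}]'; python3 go.py 623 6.3 40 34.9
python3 - <<'E'
from ov import *
ov("pics/t5.png","scene",(50,150,130,260),5,[(BIN,(.4977,-.340,.306+np.pi),.008,(255,0,255)),TR])
ov("pics/t5b.png","top",(370,470,170,280),5,[(BIN,(.4977,-.340,.306+np.pi),.008,(255,0,255)),TR])
E
```

```text
time: 16.98
tool_pos: [0.6205, 0.0081, 0.1967]
ee_rot: [-3.141, 0.001, 0.61]
wrist_force: [-0.2, -0.5, 0.3]
width: 0.0798
t 16.98 pos [620.5   8.1 196.7] yaw 34.96 q6 51 W 79.8 F [-0.2 -0.5  0.3]
twist 0.06 then tx,ty,tz cm [ 0.12  0.31 15.67]
```

View pics/t5.png

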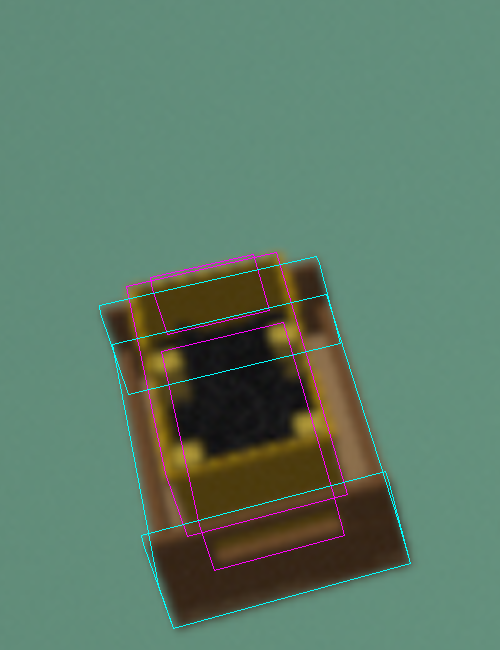

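View pics/t5b.png

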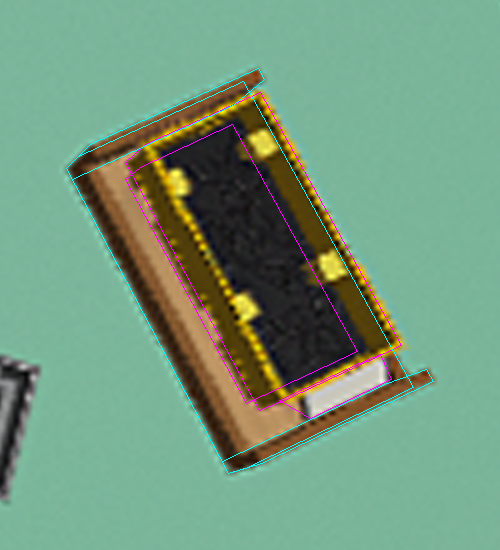

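```bash
python3 -m crank '[{"tx":0.1,"ty":0.2,"tz":1,"twist":0,"grip":0.85},{"tx":0,"ty":0,"tz":3,"twist":0,"grip":0.85},{"tx":0,"ty":0,"tz":3,"twist":0,"grip":0.85},{"tx":0,"ty":0,"tz":3,"twist":0,"grip":0.85},{"tx":0,"ty":0,"tz":3,"twist":0,"grip":0.85},{"tx":0,"ty":0,"tz":1.5,"twist":0,"grip":0.85},{"tx":0,"ty":0,"tz":1,"twist":0,"grip":0.85},{"tx":0,"ty":0,"tz":0,"twist":0,"grip":0.85},{"tx":0,"ty":0,"tz":0,"twist":0,"grip":0.85}]'; python3 go.py 623 6.3 40 34.9
```

```text
time: 18.2
tool_pos: [0.6239, 0.0062, 0.0438]
ee_rot: [3.14, -0.002, 0.61]
wrist_force: [0.3, 0.5, -0.1]
width: 0.0801
t 18.2 pos [623.9   6.2  43.8] yaw 34.93 q6 50 W 80.1 F [ 0.3  0.5 -0.1]
twist 0.03 then tx,ty,tz cm [-0.06 -0.06  0.38]
```

```bash
python3 -m crank '[{"tx":0,"ty":-0.1,"tz":0.3,"twist":0,"grip":0.85},{"tx":0,"ty":0,"tz":0,"twist":0,"grip":0.85},{"tx":0,"ty":0,"tz":0,"twist":0,"grip":0.45},{"tx":0,"ty":0,"tz":0,"twist":0,"grip":0.45},{"tx":0,"ty":0,"tz":0,"twist":0,"grip":0.45},{"tx":0,"ty":0,"tz":0,"twist":0,"grip":0.45}]'; python3 go.py 623 6.3 40 34.9;  python3 -m crank '[{"tx":0,"ty":0,"tz":-0.5,"twist":0,"grip":0.45},{"tx":0,"ty":0,"tz":-1,"twist":0,"grip":0.45},{"tx":0,"ty":0,"tz":-2,"twist":0,"grip":0.45},{"tx":0,"ty":0,"tz":-3,"twist":0,"grip":0.45},{"tx":0,"ty":0,"tz":-3,"twist":0,"grip":0.45},{"tx":0,"ty":0,"tz":-3,"twist":0,"grip":0.45},{"tx":0,"ty":0,"tz":-2,"twist":5,"grip":0.45},{"tx":0,"ty":0,"tz":-1,"twist":6.4,"grip":0.45},{"tx":0,"ty":0,"tz":-0.4,"twist":4,"grip":0.45},{"tx":0,"ty":0,"tz":0,"twist":2,"grip":0.45},{"tx":0,"ty":0,"tz":0,"twist":0,"grip":0.45}]'; python3 go.py 497.7 -340 170 17.5
```

```text
time: 18.95
tool_pos: [0.6228, 0.0066, 0.0397]
ee_rot: [3.14, -0.0, 0.609]
wrist_force: [2.1, -1.7, -0.4]
width: 0.0595
t 18.95 pos [622.8   6.6  39.7] yaw 34.92 q6 51 W 59.5 F [ 2.1 -1.7 -0.4]
twist 0.02 then tx,ty,tz cm [-0.    0.04 -0.03]
time: 20.32
tool_pos: [0.6223, 0.0072, 0.1989]
ee_rot: [-3.142, -0.0, 0.307]
wrist_force: [-0.2, -0.9, -4.6]
width: 0.0598
t 20.32 pos [622.3   7.2 198.9] yaw 17.56 q6 68 W 59.8 F [-0.2 -0.9 -4.6]
twist 0.06 then tx,ty,tz cm [-22.32  29.36   2.88]
```

```bash
python3 -m crank '[{"tx":-0.8,"ty":1,"tz":0,"twist":0,"grip":0.45},{"tx":-1.6,"ty":2.1,"tz":0,"twist":0,"grip":0.45},{"tx":-2.2,"ty":2.9,"tz":0,"twist":0,"grip":0.45},{"tx":-2.6,"ty":3.4,"tz":0,"twist":0,"grip":0.45},{"tx":-2.6,"ty":3.4,"tz":0,"twist":0,"grip":0.45},{"tx":-2.6,"ty":3.4,"tz":0,"twist":0,"grip":0.45},{"tx":-2.6,"ty":3.4,"tz":0,"twist":0,"grip":0.45},{"tx":-2.6,"ty":3.4,"tz":0,"twist":0,"grip":0.45},{"tx":-2.2,"ty":2.9,"tz":0,"twist":0,"grip":0.45},{"tx":-1.6,"ty":2.1,"tz":0,"twist":0,"grip":0.45},{"tx":-0.9,"ty":1.4,"tz":0,"twist":0,"grip":0.45},{"tx":0,"ty":0,"tz":0,"twist":0,"grip":0.45}]'; python3 -m crank '[{"tx":0,"ty":0,"tz":1,"twist":0,"grip":0.45},{"tx":0,"ty":0,"tz":2,"twist":0,"grip":0.45},{"tx":0,"ty":0,"tz":2,"twist":0,"grip":0.45},{"tx":0,"ty":0,"tz":1.5,"twist":0,"grip":0.45},{"tx":0,"ty":0,"tz":0.5,"twist":0,"grip":0.45},{"tx":0,"ty":0,"tz":0,"twist":0,"grip":0.45},{"tx":0,"ty":0,"tz":0,"twist":0,"grip":0.45}]'; python3 go.py 497.7 -340 95.7 17.5
python3 - <<'E'
from ov import *
ov("pics/t6.png","scene",(50,150,130,260),5,[held(0,.0397),(BIN,(.4977,-.340,.306+np.pi),.008,(255,255,0))])
ov("pics/t6b.png","top",(370,470,170,280),5,[held(0,.0397),(BIN,(.4977,-.340,.306+np.pi),.008,(255,255,0))])
E
```

```text
time: 21.82
tool_pos: [0.4977, -0.3413, 0.1981]
ee_rot: [-3.141, 0.0, 0.304]
wrist_force: [0.4, 0.7, -3.3]
width: 0.0597
time: 22.7
tool_pos: [0.4988, -0.3407, 0.1296]
ee_rot: [3.14, -0.001, 0.306]
wrist_force: [1.0, 0.7, -4.4]
width: 0.0594
t 22.7 pos [ 498.8 -340.7  129.6] yaw 17.54 q6 33 W 59.4 F [ 1.   0.7 -4.4]
twist 0.04 then tx,ty,tz cm [-0.09 -0.11  3.39]
```

View pics/t6.png

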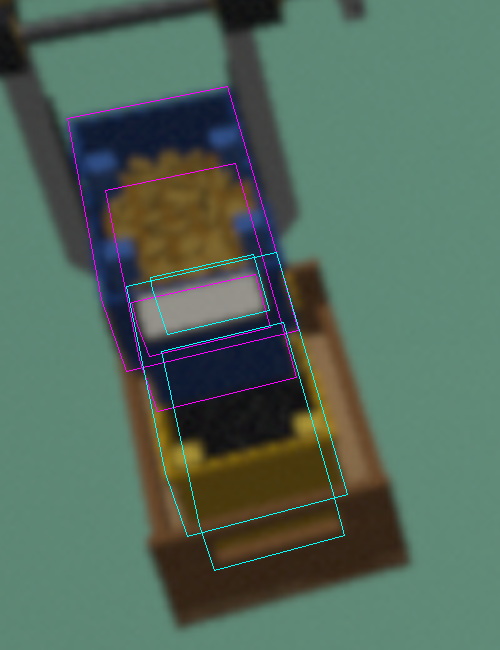

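View pics/t6b.png

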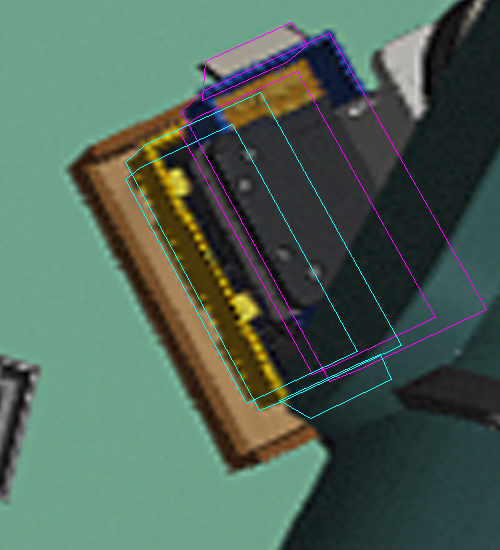

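```bash
python3 -m crank '[{"tx":-0.1,"ty":0,"tz":0.5,"twist":0,"grip":0.45},{"tx":0,"ty":0,"tz":0.8,"twist":0,"grip":0.45},{"tx":0,"ty":0,"tz":0.6,"twist":0,"grip":0.45},{"tx":0,"ty":0,"tz":0.3,"twist":0,"grip":0.45},{"tx":0,"ty":0,"tz":0.2,"twist":0,"grip":0.45},{"tx":0,"ty":0,"tz":0.2,"twist":0,"grip":0.45},{"tx":0,"ty":0,"tz":0,"twist":0,"grip":0.45}]'; python3 -m crank '[{"tx":0,"ty":0,"tz":0.2,"twist":0,"grip":0.45},{"tx":0,"ty":0,"tz":0.2,"twist":0,"grip":0.45},{"tx":0,"ty":0,"tz":0,"twist":0,"grip":0.45}]'; python3 go.py 497.7 -340 95.7 17.5
```

```text
time: 23.68
tool_pos: [0.4973, -0.3407, 0.1024]
ee_rot: [-3.141, -0.0, 0.306]
wrist_force: [-0.7, -0.4, -3.5]
width: 0.06
time: 24.05
tool_pos: [0.4972, -0.3406, 0.0981]
ee_rot: [-3.141, 0.0, 0.306]
wrist_force: [0.1, 0.4, -5.0]
width: 0.0599
t 24.05 pos [ 497.2 -340.6   98.1] yaw 17.53 q6 33 W 59.9 F [ 0.1  0.4 -5. ]
twist 0.03 then tx,ty,tz cm [ 0.07 -0.04  0.24]
```

Already below the rim without contact; continue.

```bash
python3 -m crank '[{"tx":0,"ty":0,"tz":0.2,"twist":0,"grip":0.45},{"tx":0,"ty":0,"tz":0,"twist":0,"grip":0.45}]'; python3 -m crank '[{"tx":0,"ty":0,"tz":0.1,"twist":0,"grip":0.45},{"tx":0,"ty":0,"tz":0,"twist":0,"grip":0.45}]';python3 -m crank '[{"tx":0,"ty":0,"tz":0.1,"twist":0,"grip":0.45},{"tx":0,"ty":0,"tz":0,"twist":0,"grip":0.45}]'
```

```text
time: 24.3
tool_pos: [0.4972, -0.3406, 0.0962]
ee_rot: [-3.141, 0.0, 0.306]
wrist_force: [0.2, -0.5, -3.5]
width: 0.0597
time: 24.55
tool_pos: [0.4974, -0.3408, 0.0957]
ee_rot: [3.141, -0.0, 0.306]
wrist_force: [0.3, -0.1, -3.4]
width: 0.0599
time: 24.8
tool_pos: [0.4975, -0.3408, 0.0956]
ee_rot: [3.141, -0.001, 0.306]
wrist_force: [-1.1, 1.3, 2.7]
width: 0.0599
```

Contact at 95.6, just as expected. One small press, release, rise.

```bash
python3 -m crank '[{"tx":0,"ty":0,"tz":0,"twist":0,"grip":0.7},{"tx":0,"ty":0,"tz":0,"twist":0,"grip":0.8},{"tx":0,"ty":0,"tz":0,"twist":0,"grip":0.85},{"tx":0,"ty":0,"tz":-2,"twist":0,"grip":0.85},{"tx":0,"ty":0,"tz":-4,"twist":0,"grip":0.85},{"tx":0,"ty":0,"tz":-4.5,"twist":0,"grip":0.85},{"tx":0,"ty":0,"tz":0,"twist":0,"grip":0.85}]'; python3 go.py 623.2 -153.4 200 47.7
```

```text
time: 25.68
tool_pos: [0.4993, -0.3423, 0.2048]
ee_rot: [3.133, -0.006, 0.306]
wrist_force: [-0.3, -0.7, 0.7]
width: 0.0803
t 25.68 pos [ 499.3 -342.3  204.8] yaw 17.53 q6 33 W 80.3 F [-0.3 -0.7  0.7]
twist -30.17 then tx,ty,tz cm [22.31 -3.55  0.46]
```

```bash
python3 -m crank '[{"tx":0,"ty":0,"tz":0,"twist":-8,"grip":0.85},{"tx":0,"ty":0,"tz":0,"twist":-10.1,"grip":0.85},{"tx":0,"ty":0,"tz":0,"twist":-8,"grip":0.85},{"tx":0,"ty":0,"tz":0,"twist":-4,"grip":0.85},{"tx":1.5,"ty":-0.3,"tz":0,"twist":0,"grip":0.85},{"tx":3.8,"ty":-0.6,"tz":0,"twist":0,"grip":0.85},{"tx":4.5,"ty":-0.7,"tz":0,"twist":0,"grip":0.85},{"tx":4.5,"ty":-0.7,"tz":0,"twist":0,"grip":0.85},{"tx":4,"ty":-0.7,"tz":0,"twist":0,"grip":0.85},{"tx":3,"ty":-0.3,"tz":0,"twist":0,"grip":0.85},{"tx":1,"ty":-0.2,"tz":0,"twist":0,"grip":0.85},{"tx":0,"ty":0,"tz":0,"twist":0,"grip":0.85}]'; python3 go.py 623.2 -153.4 40 47.7
python3 - <<'E'
from ov import *
I=[(BIN,(.4977,-.340,.306+np.pi),.008,(255,255,0)),(BIN,(.4975,-.3408,.306),.056,(255,0,255))]
ov("pics/t7.png","scene",(50,150,130,260),5,I)
ov("pics/t7b.png","top",(370,490,170,280),5,I)
E
```

```text
time: 27.18
tool_pos: [0.6216, -0.1517, 0.1988]
ee_rot: [-3.141, 0.001, 0.832]
wrist_force: [0.2, -0.4, -0.1]
width: 0.0801
t 27.18 pos [ 621.6 -151.7  198.8] yaw 47.67 q6 24 W 80.1 F [ 0.2 -0.4 -0.1]
twist -0.03 then tx,ty,tz cm [-0.    0.24 15.88]
```

View pics/t7.png

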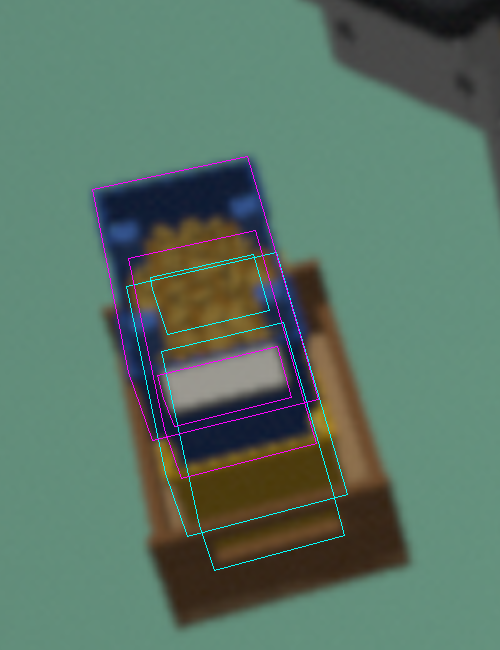

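View pics/t7b.png

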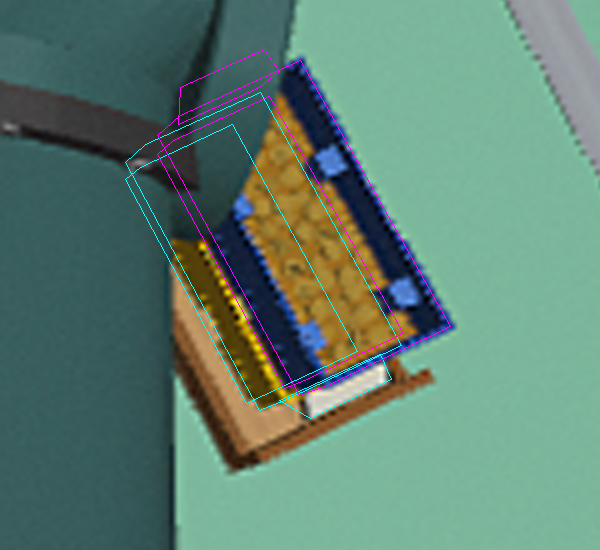

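```bash
python3 -m crank '[{"tx":0,"ty":0.2,"tz":1,"twist":0,"grip":0.85},{"tx":0,"ty":0,"tz":3,"twist":0,"grip":0.85},{"tx":0,"ty":0,"tz":3,"twist":0,"grip":0.85},{"tx":0,"ty":0,"tz":3,"twist":0,"grip":0.85},{"tx":0,"ty":0,"tz":3,"twist":0,"grip":0.85},{"tx":0,"ty":0,"tz":1.8,"twist":0,"grip":0.85},{"tx":0,"ty":0,"tz":1,"twist":0,"grip":0.85},{"tx":0,"ty":0,"tz":0,"twist":0,"grip":0.85},{"tx":0,"ty":0,"tz":0,"twist":0,"grip":0.85}]'; python3 go.py 623.2 -153.4 40 47.7
```

```text
time: 28.4
tool_pos: [0.6242, -0.1541, 0.0429]
ee_rot: [3.139, -0.001, 0.831]
wrist_force: [0.2, 0.1, 0.4]
width: 0.0797
t 28.4 pos [ 624.2 -154.1   42.9] yaw 47.63 q6 23 W 79.7 F [0.2 0.1 0.4]
twist -0.07 then tx,ty,tz cm [-0.01 -0.12  0.29]
```

```bash
python3 -m crank '[{"tx":0,"ty":-0.1,"tz":0.2,"twist":0,"grip":0.85},{"tx":0,"ty":0,"tz":0,"twist":0,"grip":0.85},{"tx":0,"ty":0,"tz":0,"twist":0,"grip":0.45},{"tx":0,"ty":0,"tz":0,"twist":0,"grip":0.45},{"tx":0,"ty":0,"tz":0,"twist":0,"grip":0.45},{"tx":0,"ty":0,"tz":0,"twist":0,"grip":0.45}]'; python3 go.py 623 6.3 40 34.9;  python3 -m crank '[{"tx":0,"ty":0,"tz":-0.5,"twist":0,"grip":0.45},{"tx":0,"ty":0,"tz":-1,"twist":0,"grip":0.45},{"tx":0,"ty":0,"tz":-2,"twist":0,"grip":0.45},{"tx":0,"ty":0,"tz":-3,"twist":0,"grip":0.45},{"tx":0,"ty":0,"tz":-3.5,"twist":0,"grip":0.45},{"tx":0,"ty":0,"tz":-3.5,"twist":4,"grip":0.45},{"tx":0,"ty":0,"tz":-2.5,"twist":6,"grip":0.45},{"tx":0,"ty":0,"tz":-1.5,"twist":6.2,"grip":0.45},{"tx":0,"ty":0,"tz":-0.5,"twist":6,"grip":0.45},{"tx":0,"ty":0,"tz":0,"twist":5,"grip":0.45},{"tx":0,"ty":0,"tz":0,"twist":3,"grip":0.45},{"tx":0,"ty":0,"tz":0,"twist":0,"grip":0.45}]'; python3 go.py 497.5 -340.8 170 17.5
```

```text
time: 29.15
tool_pos: [0.6226, -0.1531, 0.0395]
ee_rot: [3.141, -0.0, 0.831]
wrist_force: [0.5, 0.5, -0.3]
width: 0.0599
t 29.15 pos [ 622.6 -153.1   39.5] yaw 47.63 q6 23 W 59.9 F [ 0.5  0.5 -0.3]
twist 12.73 then tx,ty,tz cm [  9.15 -13.05  -0.05]
time: 30.65
tool_pos: [0.6226, -0.1531, 0.221]
ee_rot: [3.141, -0.001, 0.305]
wrist_force: [0.2, -0.8, -4.4]
width: 0.0599
t 30.65 pos [ 622.6 -153.1  221. ] yaw 17.47 q6 54 W 59.9 F [ 0.2 -0.8 -4.4]
twist -0.03 then tx,ty,tz cm [-17.58  14.13   5.08]
```

```bash
python3 -m crank '[{"tx":-0.8,"ty":0.6,"tz":0,"twist":0,"grip":0.45},{"tx":-1.6,"ty":1.3,"tz":0,"twist":0,"grip":0.45},{"tx":-2.2,"ty":1.8,"tz":0,"twist":0,"grip":0.45},{"tx":-2.8,"ty":2.2,"tz":0,"twist":0,"grip":0.45},{"tx":-2.8,"ty":2.2,"tz":0,"twist":0,"grip":0.45},{"tx":-2.8,"ty":2.2,"tz":0,"twist":0,"grip":0.45},{"tx":-2.2,"ty":1.8,"tz":0,"twist":0,"grip":0.45},{"tx":-1.6,"ty":1.3,"tz":0,"twist":0,"grip":0.45},{"tx":-0.8,"ty":0.7,"tz":0,"twist":0,"grip":0.45},{"tx":0,"ty":0,"tz":1.5,"twist":0,"grip":0.45},{"tx":0,"ty":0,"tz":2,"twist":0,"grip":0.45},{"tx":0,"ty":0,"tz":1,"twist":0,"grip":0.45}]'; python3 -m crank '[{"tx":0,"ty":0,"tz":0,"twist":0,"grip":0.45},{"tx":0,"ty":0,"tz":0,"twist":0,"grip":0.45}]'; python3 go.py 497.5 -340.8 143.5 17.5
python3 - <<'E'
from ov import *
I=[held(1,.0395),(BIN,(.4975,-.3408,.306),.056,(255,255,0))]
ov("pics/t8.png","scene",(50,150,100,230),5,I)
ov("pics/t8b.png","top",(370,490,170,280),5,I)
E
```

```text
time: 32.15
tool_pos: [0.4966, -0.3387, 0.1717]
ee_rot: [-3.138, 0.002, 0.306]
wrist_force: [-0.2, -0.6, -4.7]
width: 0.0601
time: 32.4
tool_pos: [0.4974, -0.3402, 0.1751]
ee_rot: [3.141, -0.001, 0.305]
wrist_force: [-0.5, 0.4, -3.3]
width: 0.0596
t 32.4 pos [ 497.4 -340.2  175.1] yaw 17.47 q6 33 W 59.6 F [-0.5  0.4 -3.3]
twist -0.03 then tx,ty,tz cm [-0.01  0.06  3.16]
```

View pics/t8.png

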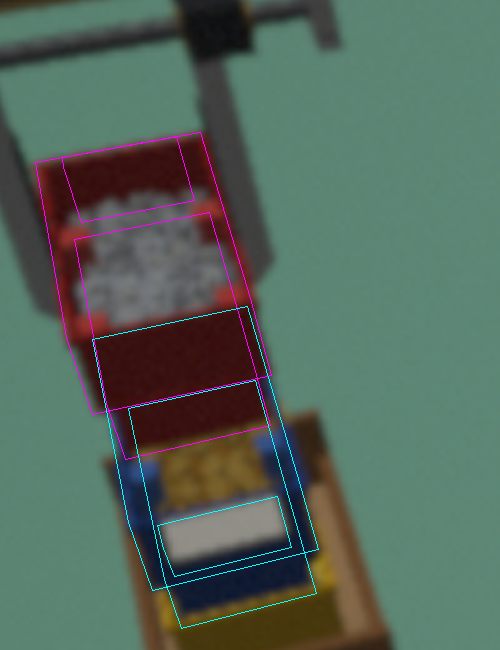

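View pics/t8b.png

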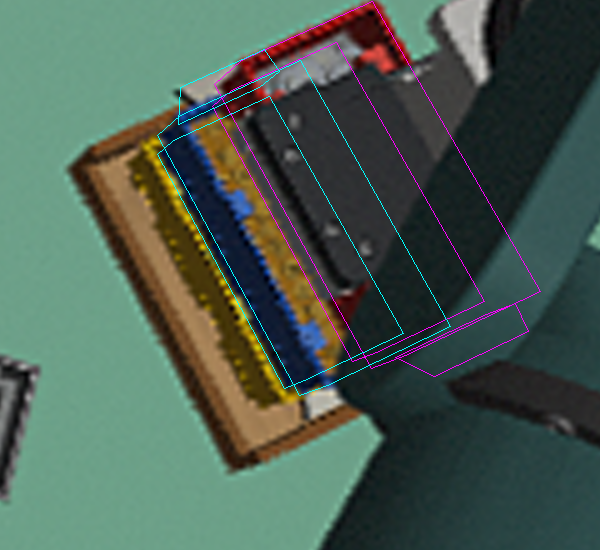

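```bash
python3 -m crank '[{"tx":0,"ty":0.1,"tz":0.4,"twist":0,"grip":0.45},{"tx":0,"ty":0,"tz":0.8,"twist":0,"grip":0.45},{"tx":0,"ty":0,"tz":0.6,"twist":0,"grip":0.45},{"tx":0,"ty":0,"tz":0.3,"twist":0,"grip":0.45},{"tx":0,"ty":0,"tz":0.2,"twist":0,"grip":0.45},{"tx":0,"ty":0,"tz":0.2,"twist":0,"grip":0.45},{"tx":0,"ty":0,"tz":0,"twist":0,"grip":0.45}]'; python3 -m crank '[{"tx":0,"ty":0,"tz":0.2,"twist":0,"grip":0.45},{"tx":0,"ty":0,"tz":0.2,"twist":0,"grip":0.45},{"tx":0,"ty":0,"tz":0,"twist":0,"grip":0.45}]'; python3 go.py 497.5 -340.8 143.5 17.5
```

```text
time: 33.38
tool_pos: [0.4971, -0.3413, 0.1494]
ee_rot: [-3.141, -0.0, 0.304]
wrist_force: [-0.1, 0.2, -3.3]
width: 0.0599
time: 33.75
tool_pos: [0.497, -0.3412, 0.1451]
ee_rot: [-3.141, 0.0, 0.304]
wrist_force: [0.9, 1.5, -4.3]
width: 0.0599
t 33.75 pos [ 497.  -341.2  145.1] yaw 17.43 q6 33 W 59.9 F [ 0.9  1.5 -4.3]
twist -0.07 then tx,ty,tz cm [ 0.06 -0.02  0.16]
```

```bash
python3 -m crank '[{"tx":0,"ty":0,"tz":0.1,"twist":0,"grip":0.45},{"tx":0,"ty":0,"tz":0,"twist":0,"grip":0.45}]'; python3 -m crank '[{"tx":0,"ty":0,"tz":0.1,"twist":0,"grip":0.45},{"tx":0,"ty":0,"tz":0,"twist":0,"grip":0.45}]';python3 -m crank '[{"tx":0,"ty":0,"tz":0.1,"twist":0,"grip":0.45},{"tx":0,"ty":0,"tz":0,"twist":0,"grip":0.45}]'
```

```text
time: 34.0
tool_pos: [0.4971, -0.3413, 0.1444]
ee_rot: [-3.141, -0.0, 0.304]
wrist_force: [-0.6, -0.8, -3.1]
width: 0.0596
time: 34.25
tool_pos: [0.4971, -0.3413, 0.1435]
ee_rot: [3.142, -0.0, 0.304]
wrist_force: [0.5, -0.4, -3.9]
width: 0.0599
time: 34.5
tool_pos: [0.4972, -0.3413, 0.1435]
ee_rot: [3.141, -0.001, 0.304]
wrist_force: [-1.5, 1.4, 0.9]
width: 0.0597
```

```bash
python3 -m crank '[{"tx":0,"ty":0,"tz":0,"twist":0,"grip":0.7},{"tx":0,"ty":0,"tz":0,"twist":0,"grip":0.8},{"tx":0,"ty":0,"tz":0,"twist":0,"grip":0.85},{"tx":0,"ty":0,"tz":-2,"twist":0,"grip":0.85},{"tx":0,"ty":0,"tz":-4,"twist":0,"grip":0.85},{"tx":0,"ty":0,"tz":-2,"twist":0,"grip":0.85},{"tx":0,"ty":0,"tz":0,"twist":0,"grip":0.85}]'; python3 go.py 455 -154.7 120 65.8
```

```text
time: 35.38
tool_pos: [0.498, -0.342, 0.2248]
ee_rot: [3.137, -0.003, 0.304]
wrist_force: [1.4, 0.0, -0.4]
width: 0.0796
t 35.38 pos [ 498.  -342.   224.8] yaw 17.43 q6 33 W 79.6 F [ 1.4  0.  -0.4]
twist -48.37 then tx,ty,tz cm [ 15.33 -11.65  10.41]
```

```bash
python3 -m crank '[{"tx":0,"ty":0,"tz":0,"twist":-9,"grip":0.85},{"tx":0,"ty":0,"tz":0,"twist":-10.4,"grip":0.85},{"tx":0,"ty":0,"tz":0,"twist":-10.5,"grip":0.85},{"tx":0,"ty":0,"tz":0,"twist":-10.5,"grip":0.85},{"tx":0,"ty":0,"tz":0,"twist":-8,"grip":0.85},{"tx":2,"ty":-1.5,"tz":0,"twist":0,"grip":0.85},{"tx":3.5,"ty":-2.7,"tz":0,"twist":0,"grip":0.85},{"tx":4,"ty":-3,"tz":0,"twist":0,"grip":0.85},{"tx":3.5,"ty":-2.7,"tz":1,"twist":0,"grip":0.85},{"tx":2.3,"ty":-1.7,"tz":3,"twist":0,"grip":0.85},{"tx":0,"ty":0,"tz":4,"twist":0,"grip":0.85},{"tx":0,"ty":0,"tz":2,"twist":0,"grip":0.85}]'; python3 -m crank '[{"tx":0,"ty":0,"tz":0,"twist":0,"grip":0.85},{"tx":0,"ty":0,"tz":0,"twist":0,"grip":0.85}]'; python3 go.py 455 -154.7 40 65.8
python3 - <<'E'
from ov import *
I=[(BIN,(.4972,-.3413,.304+np.pi),.104,(255,0,255)),(BIN,(.4975,-.3408,.306),.056,(255,255,0))]
ov("pics/t9.png","scene",(50,200,110,260),4,I)
ov("pics/t9b.png","top",(300,490,150,290),4,I)
E
```

```text
time: 36.88
tool_pos: [0.4517, -0.1526, 0.1184]
ee_rot: [-3.136, -0.0, 1.15]
wrist_force: [0.0, -0.4, 0.1]
width: 0.0797
time: 37.12
tool_pos: [0.4541, -0.1543, 0.1227]
ee_rot: [3.141, -0.0, 1.149]
wrist_force: [-0.3, 0.4, 0.8]
width: 0.0799
t 37.12 pos [ 454.1 -154.3  122.7] yaw 65.82 q6 -1 W 79.9 F [-0.3  0.4  0.8]
twist 0.02 then tx,ty,tz cm [-0.    0.1   8.27]
```

View pics/t9.png

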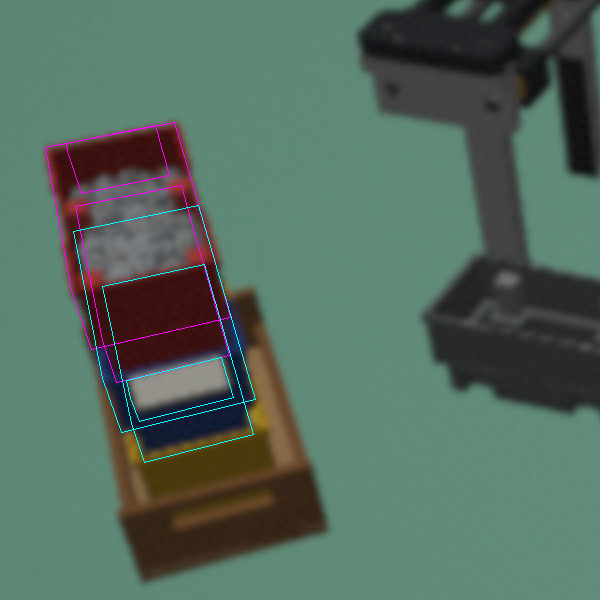

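View pics/t9b.png

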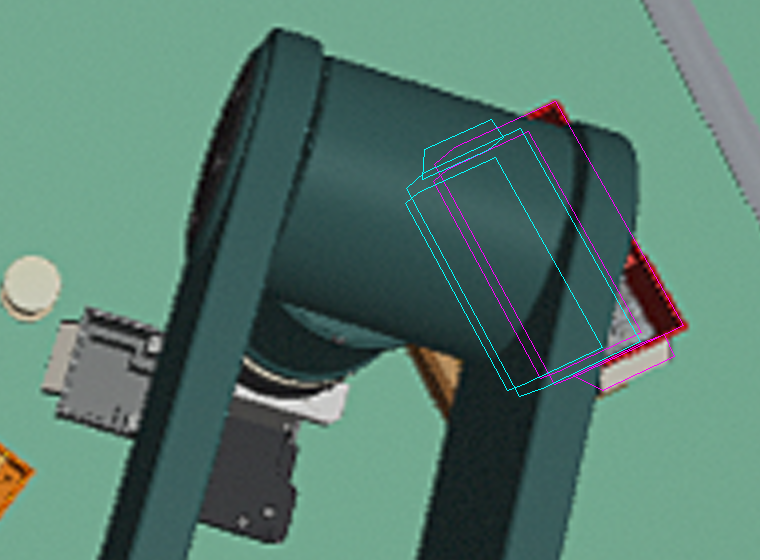

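Run:
```python
from h import *
print(np.degrees(get_obs()["joint_positions"]).round(1))
s=cams.snapshot("scene");crop(s,"pics/f.png",0,280,0,270,2.8)
s=cams.snapshot("top");cv2.imwrite("pics/ft.png",s["frame"][:,:,::-1])
```

```text
[-25.6  -1.9  96.2   0.   85.5  -1.4]
```

View pics/f.png

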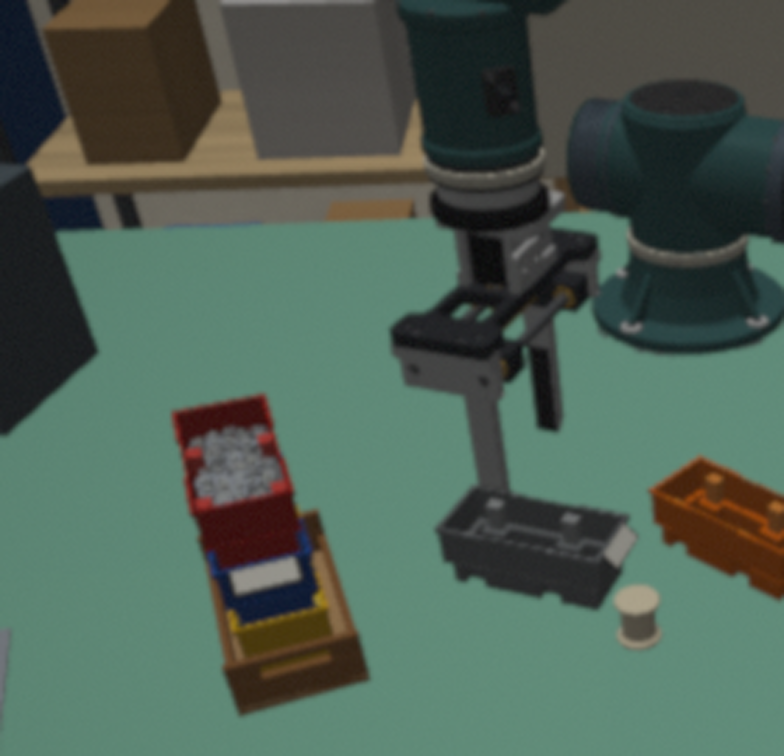

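View pics/ft.png

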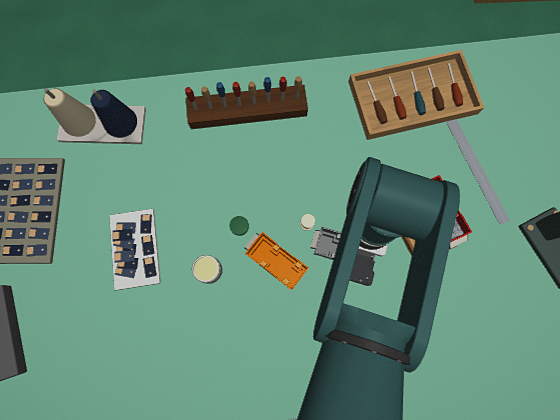

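```bash
python3 -m crank '[{"tx":0,"ty":0.1,"tz":1,"twist":0,"grip":0.85},{"tx":0,"ty":0,"tz":2.5,"twist":0,"grip":0.85},{"tx":0,"ty":0,"tz":2.5,"twist":0,"grip":0.85},{"tx":0,"ty":0,"tz":1.3,"twist":0,"grip":0.85},{"tx":0,"ty":0,"tz":0.7,"twist":0,"grip":0.85},{"tx":0,"ty":0,"tz":0,"twist":0,"grip":0.85},{"tx":0,"ty":0,"tz":0,"twist":0,"grip":0.85}]'; python3 go.py 455 -154.7 41 65.8
```

```text
time: 38.2
tool_pos: [0.4555, -0.1549, 0.0434]
ee_rot: [3.14, -0.0, 1.149]
wrist_force: [-0.1, 0.2, 0.8]
width: 0.0799
t 38.2 pos [ 455.5 -154.9   43.4] yaw 65.83 q6 -1 W 79.9 F [-0.1  0.2  0.8]
twist 0.03 then tx,ty,tz cm [-0.   -0.06  0.24]
```

```bash
python3 -m crank '[{"tx":0,"ty":0,"tz":0.1,"twist":0,"grip":0.85},{"tx":0,"ty":0,"tz":0,"twist":0,"grip":0.45},{"tx":0,"ty":0,"tz":0,"twist":0,"grip":0.45},{"tx":0,"ty":0,"tz":0,"twist":0,"grip":0.45},{"tx":0,"ty":0,"tz":0,"twist":0,"grip":0.45}]'; python3 go.py 455 -154.7 40 65.8;  python3 -m crank '[{"tx":0,"ty":0,"tz":-0.5,"twist":0,"grip":0.45},{"tx":0,"ty":0,"tz":-1,"twist":0,"grip":0.45},{"tx":0,"ty":0,"tz":-2,"twist":0,"grip":0.45},{"tx":0,"ty":0,"tz":-3,"twist":0,"grip":0.45},{"tx":0,"ty":0,"tz":-3,"twist":3,"grip":0.45},{"tx":0,"ty":0,"tz":-2,"twist":5,"grip":0.45},{"tx":0,"ty":0,"tz":-0.5,"twist":6,"grip":0.45},{"tx":0,"ty":0,"tz":0,"twist":4.8,"grip":0.45},{"tx":0,"ty":0,"tz":0,"twist":2,"grip":0.45},{"tx":0,"ty":0,"tz":0,"twist":0,"grip":0.45}]'; python3 go.py 445.8 3.3 120 45
```

```text
time: 38.83
tool_pos: [0.4549, -0.1546, 0.0416]
ee_rot: [3.141, -0.0, 1.149]
wrist_force: [-0.7, 0.2, 0.9]
width: 0.0596
t 38.83 pos [ 454.9 -154.6   41.6] yaw 65.83 q6 -1 W 59.6 F [-0.7  0.2  0.9]
twist 0.03 then tx,ty,tz cm [-0.    0.01  0.16]
time: 40.08
tool_pos: [0.4548, -0.1545, 0.1616]
ee_rot: [-3.142, -0.0, 0.787]
wrist_force: [0.2, 1.0, -1.4]
width: 0.0597
t 40.08 pos [ 454.8 -154.5  161.6] yaw 45.07 q6 19 W 59.7 F [ 0.2  1.  -1.4]
twist 0.07 then tx,ty,tz cm [ 10.53 -11.8    4.16]
```

```bash
python3 -m crank '[{"tx":0.8,"ty":-0.9,"tz":0,"twist":0,"grip":0.45},{"tx":1.7,"ty":-1.9,"tz":0,"twist":0,"grip":0.45},{"tx":2.7,"ty":-3,"tz":0,"twist":0,"grip":0.45},{"tx":2.7,"ty":-3,"tz":0,"twist":0,"grip":0.45},{"tx":1.7,"ty":-1.9,"tz":0,"twist":0,"grip":0.45},{"tx":0.9,"ty":-1.1,"tz":0,"twist":0,"grip":0.45},{"tx":0,"ty":0,"tz":1.5,"twist":0,"grip":0.45},{"tx":0,"ty":0,"tz":1.5,"twist":0,"grip":0.45},{"tx":0,"ty":0,"tz":1,"twist":0,"grip":0.45},{"tx":0,"ty":0,"tz":0,"twist":0,"grip":0.45},{"tx":0,"ty":0,"tz":0,"twist":0,"grip":0.45}]'; python3 go.py 445.8 3.3 73.6 45
python3 - <<'E'
from ov import *
I=[held(0,.0416),(BIN,(.4458,.0033,np.radians(45)),0,(255,255,0))]
ov("pics/g1.png","scene",(210,330,110,230),6,I)
ov("pics/g1b.png","top",(220,340,200,300),6,I)
E
```

```text
time: 41.45
tool_pos: [0.4458, 0.0027, 0.1216]
ee_rot: [3.141, -0.0, 0.785]
wrist_force: [0.5, -0.3, -1.0]
width: 0.0596
t 41.45 pos [445.8   2.7 121.6] yaw 44.99 q6 38 W 59.6 F [ 0.5 -0.3 -1. ]
twist -0.01 then tx,ty,tz cm [ 0.04 -0.05  4.8 ]
```

View pics/g1.png

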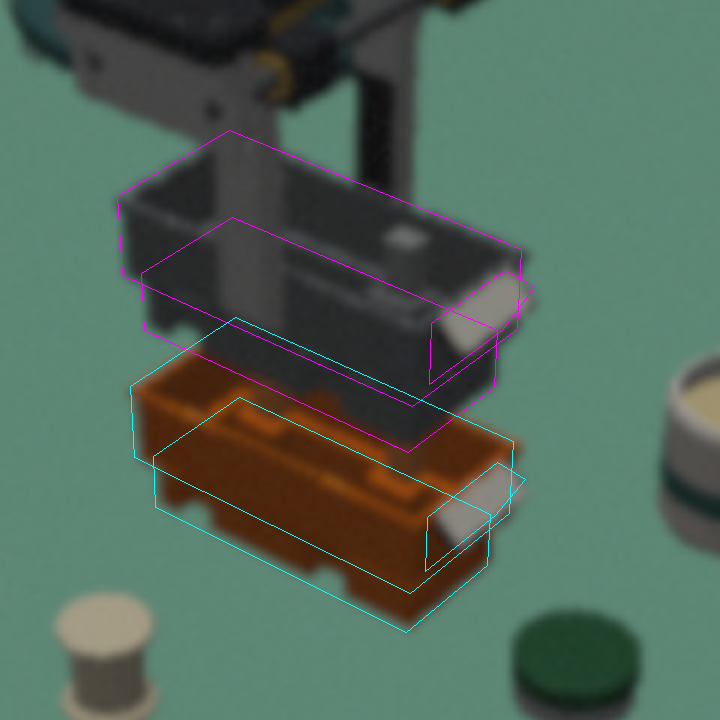

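View pics/g1b.png

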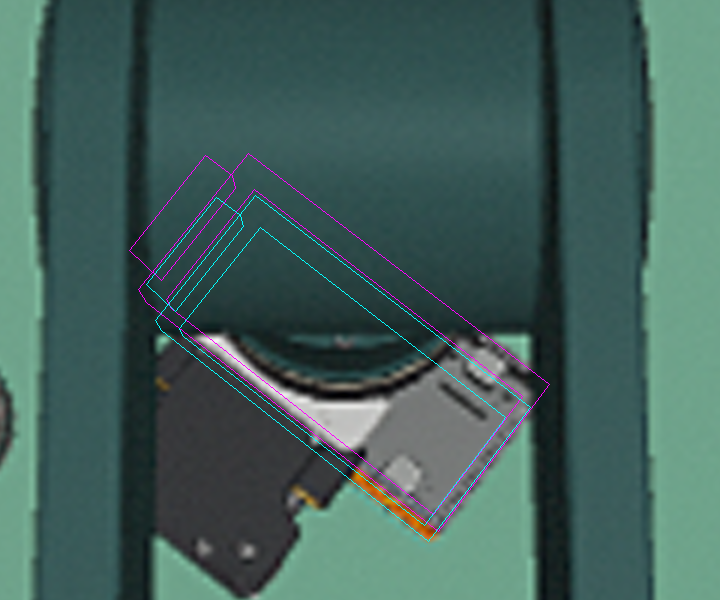

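```bash
python3 -m crank '[{"tx":0,"ty":0,"tz":0.5,"twist":0,"grip":0.45},{"tx":0,"ty":0,"tz":0.8,"twist":0,"grip":0.45},{"tx":0,"ty":0,"tz":0.6,"twist":0,"grip":0.45},{"tx":0,"ty":0,"tz":0.3,"twist":0,"grip":0.45},{"tx":0,"ty":0,"tz":0.3,"twist":0,"grip":0.45},{"tx":0,"ty":0,"tz":0.2,"twist":0,"grip":0.45},{"tx":0,"ty":0,"tz":0,"twist":0,"grip":0.45}]'; python3 -m crank '[{"tx":0,"ty":0,"tz":0.3,"twist":0,"grip":0.45},{"tx":0,"ty":0,"tz":0.2,"twist":0,"grip":0.45},{"tx":0,"ty":0,"tz":0,"twist":0,"grip":0.45}]'; python3 -m crank '[{"tx":0,"ty":0,"tz":0.3,"twist":0,"grip":0.45},{"tx":0,"ty":0,"tz":0.2,"twist":0,"grip":0.45},{"tx":0,"ty":0,"tz":0,"twist":0,"grip":0.45}]'; python3 go.py 445.8 3.3 73.6 45
```

```text
time: 42.42
tool_pos: [0.4455, 0.0031, 0.0944]
ee_rot: [-3.141, -0.0, 0.786]
wrist_force: [0.2, 1.0, -1.6]
width: 0.0597
time: 42.8
tool_pos: [0.4454, 0.0031, 0.0892]
ee_rot: [-3.141, 0.0, 0.786]
wrist_force: [0.7, -0.6, -1.3]
width: 0.0598
time: 43.18
tool_pos: [0.4454, 0.0031, 0.0842]
ee_rot: [-3.141, 0.0, 0.786]
wrist_force: [-0.6, 0.1, -0.4]
width: 0.0594
t 43.17 pos [445.4   3.1  84.2] yaw 45.03 q6 38 W 59.4 F [-0.6  0.1 -0.4]
twist 0.03 then tx,ty,tz cm [0.04 0.02 1.06]
```

Past the ledge height (89.6) freely; continue to the shoulder.

```bash
python3 -m crank '[{"tx":0,"ty":0,"tz":0.3,"twist":0,"grip":0.45},{"tx":0,"ty":0,"tz":0.3,"twist":0,"grip":0.45},{"tx":0,"ty":0,"tz":0.2,"twist":0,"grip":0.45},{"tx":0,"ty":0,"tz":0,"twist":0,"grip":0.45}]'; python3 -m crank '[{"tx":0,"ty":0,"tz":0.2,"twist":0,"grip":0.45},{"tx":0,"ty":0,"tz":0.1,"twist":0,"grip":0.45},{"tx":0,"ty":0,"tz":0,"twist":0,"grip":0.45}]';python3 -m crank '[{"tx":0,"ty":0,"tz":0.1,"twist":0,"grip":0.45},{"tx":0,"ty":0,"tz":0,"twist":0,"grip":0.45}]'
```

```text
time: 43.68
tool_pos: [0.4454, 0.0031, 0.0762]
ee_rot: [-3.141, 0.0, 0.786]
wrist_force: [-0.3, 0.4, -1.2]
width: 0.06
time: 44.05
tool_pos: [0.4456, 0.0031, 0.0736]
ee_rot: [3.141, -0.0, 0.786]
wrist_force: [0.3, -1.0, -0.1]
width: 0.0597
time: 44.3
tool_pos: [0.4456, 0.0031, 0.0736]
ee_rot: [3.141, -0.0, 0.786]
wrist_force: [-2.5, 0.8, 4.7]
width: 0.0594
```

Fully down at 73.6 as predicted. Release, rise and move aside for the check.

```bash
python3 -m crank '[{"tx":0,"ty":0,"tz":0,"twist":0,"grip":0.7},{"tx":0,"ty":0,"tz":0,"twist":0,"grip":0.8},{"tx":0,"ty":0,"tz":0,"twist":0,"grip":0.85},{"tx":0,"ty":0,"tz":-2,"twist":0,"grip":0.85},{"tx":0,"ty":0,"tz":-4,"twist":0,"grip":0.85},{"tx":0,"ty":0,"tz":-5,"twist":0,"grip":0.85},{"tx":0,"ty":0,"tz":-4,"twist":0,"grip":0.85},{"tx":0,"ty":0,"tz":0,"twist":0,"grip":0.85}]'; python3 go.py 300 380 230 45
```

```text
time: 45.3
tool_pos: [0.4476, 0.0029, 0.2263]
ee_rot: [3.135, -0.005, 0.786]
wrist_force: [-1.1, -0.4, -0.1]
width: 0.0802
t 45.3 pos [447.6   2.9 226.3] yaw 45.03 q6 38 W 80.2 F [-1.1 -0.4 -0.1]
twist 0.03 then tx,ty,tz cm [ 16.23 -37.1   -0.52]
```

```bash
python3 -m crank '[{"tx":1,"ty":-2,"tz":0,"twist":0,"grip":0.85},{"tx":1.8,"ty":-4,"tz":0,"twist":0,"grip":0.85},{"tx":1.9,"ty":-4.4,"tz":0,"twist":0,"grip":0.85},{"tx":1.9,"ty":-4.4,"tz":0,"twist":0,"grip":0.85},{"tx":1.9,"ty":-4.4,"tz":0,"twist":0,"grip":0.85},{"tx":1.9,"ty":-4.4,"tz":0,"twist":0,"grip":0.85},{"tx":1.9,"ty":-4.4,"tz":0,"twist":0,"grip":0.85},{"tx":1.9,"ty":-4.4,"tz":0,"twist":0,"grip":0.85},{"tx":1.5,"ty":-3,"tz":0,"twist":0,"grip":0.85},{"tx":0.5,"ty":-1.4,"tz":0,"twist":0,"grip":0.85},{"tx":0,"ty":0,"tz":0,"twist":0,"grip":0.85},{"tx":0,"ty":0,"tz":0,"twist":0,"grip":0.85}]'
python3 - <<'E'
from ov import *
I=[(BIN,(.4972,-.3413,.304+np.pi),.104,(255,0,255)),(BIN,(.4975,-.3408,.306),.056,(255,255,0)),(BIN,(.4456,.0031,.786),.032,(255,0,255)),(BIN,(.4458,.0033,.786),0,(255,255,0))]
ov("pics/e1.png","scene",(40,360,110,270),2,[])
ov("pics/e1b.png","top",(180,460,150,300),2,[])
ov("pics/e2.png","scene",(210,330,130,230),6,I)
ov("pics/e2b.png","top",(220,490,150,300),3,I)
t=cams.snapshot("top");s=cams.snapshot("scene")
for n,z in(("glue_pot_mid",.028),("spool_mid",.018),("wax_tin_mid",.01)):
    for q in(t,s): r=find(q,n);print(n,r["conf"],r["centre"])
E
cd pics; python3 -c "
import cv2,numpy as np
cv2.imwrite('e1c.png',np.vstack([cv2.resize(cv2.imread('e1.png'),(560,280)),cv2.resize(cv2.imread('e1b.png'),(560,300))]))"
```

```text
time: 46.8
tool_pos: [0.3001, 0.3768, 0.2221]
ee_rot: [3.141, 0.001, 0.785]
wrist_force: [0.7, -0.1, -1.1]
width: 0.0798
glue_pot_mid 0.87 [207.0, 269.0]
glue_pot_mid 0.74 [334.0, 187.4]
spool_mid 0.53 [309.5, 223.2]
spool_mid 0.72 [333.9, 184.2]
wax_tin_mid 0.68 [239.7, 226.7]
wax_tin_mid 0.88 [307.8, 223.6]
```

View pics/e1c.png

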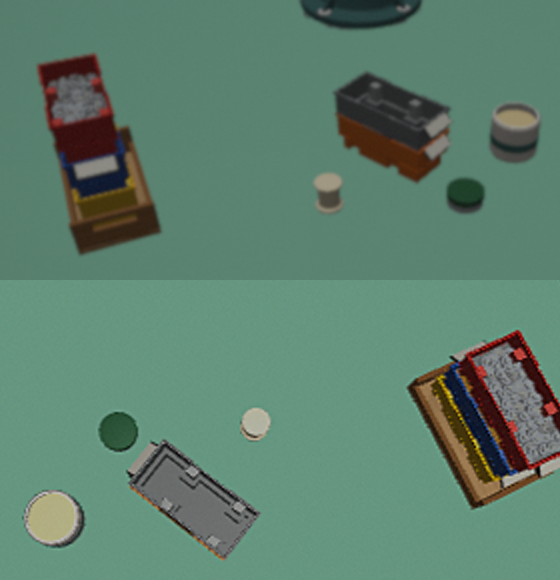

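View pics/e2.png

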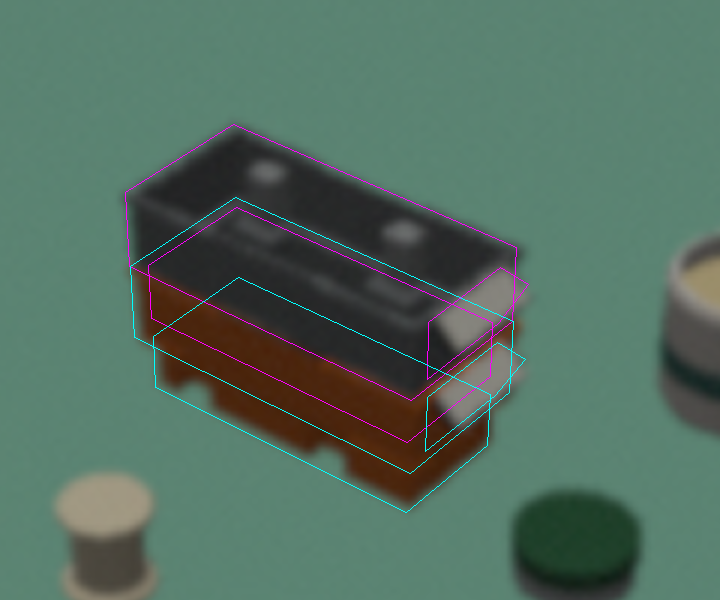

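View pics/e2b.png

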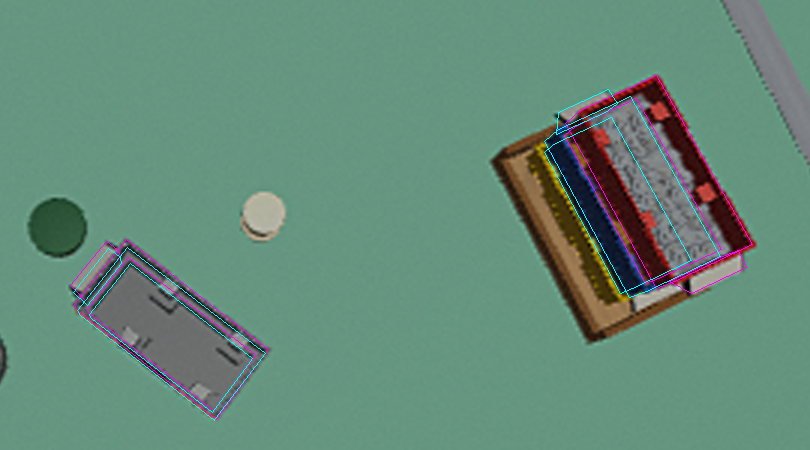

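The stack is upright: the cards alternate and every outline matches its expected height. Grey is fully nested in orange, card over card. The pot, spool and tin haven't moved. I'm handing the job in.

```bash
python3 -c "
from bench import ticket
print(ticket.close_job())"
```

```text
the job is handed in; nothing more can be done
None
```

The bench is cleared and I've handed the job in at about 47 s of the 125 s allowed.

- **Filled bins:** they are stacked in the tray with yellow at the bottom, blue in the middle and red on top. Each is turned half round against the one below. I set each down in 1 mm steps, and contact came at the heights worked out for the tray floor or the ledges, to within about 0.1 mm. The highest force I read at the wrist was about 10 N.
- **Empty bins:** the grey bin is nested in the orange one, card over card, on the bench. Contact came at the full-nest height, 32 mm above the orange bin.

In the last pictures from both cameras, the bins I could check matched their expected outlines to within 1–2 mm. The alternating cards of the stack were visible.

The glue pot and wax tin were found at the same pixels as at the start in both views. For the spool, the network's pixel in the top view was about 3 px off the first reading. In the scene view it reported the glue pot instead of the spool. I judged the spool by eye: it stands in its original place, and nothing went near it.

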